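Weighing round at the drying ovens

ROBOT

A 6-joint arm with a two-finger parallel gripper is mounted at the origin on the work surface. World frame = base frame: x ahead of the robot, y to its left, z up, the work surface at z = 0. Lengths are in m, angles in rad, forces in N, time in s.
With the tool pointing down it reaches from about 0.225 to 0.875 m from the base axis. Payload 3.4 kg.
Tool frame: the origin (TCP) lies on the mounting face of the last link; the fingertips stand 173 mm ahead of it and the grasp point (between the pads) lies 155 mm ahead of it; z points along the fingers, y is the line along which they close (so a half turn about z gives the same grasp; the last joint's range is limited). The gripper opens to 85 mm and grips with 20 to 120 N. Pads are 22 mm wide; open, the fingers measure 114 mm over their backs; the gripper's body (76 mm by 85 mm) begins 54 mm behind the grasp point. The pads swing forward as they close: fully open they stand 13 mm farther back than shut.
Start: joints at [-1.328, 0.276, 1.505, -0, 1.361, -0.121], TCP at [0.205, -0.537, 0.405] pointing down, gripper open.
Joint ranges: [-2.89, 2.89], [-0.75, 2.08], [0.22, 2.7], [-1.18, 4.32], [0.11, 2.71], [-2.7, 2.7]. Speed limits (rad/s): [2.57, 2.57, 3.14, 3.14, 3.14, 3.14].

INTERFACE

Orientations are given as a unit quaternion [w, x, y, z].
In Python, from rig import manip gives the robot as it stands.
- The arm moves only by the tool carry_out, never from a script. Its arguments are lists of equal length, an entry for each row: "linear": the shift along the world's x, y, z each as a share of 500 mm, from -1 to 1, a list of three; "angular": the turn, a rotation vector about the world's x, y, z each as a share of 0.08 rad, from -1 to 1, a list of three; "hand": the opening, from 0 (shut) to 1 (fully open). In form: {"linear": [[x, y, z], ...], "angular": [[rx, ry, rz], ...], "hand": [hand, ...]}. A call has 1 to 8 rows; each row shifts and turns the commanded pose from where the row before left it; what a row does not reach is not made up. A row lasts 1/12 s, in which the tool goes at most 41.7 mm and 7.16 degrees, less where a joint would pass 70% of its speed; a pose out of reach is approached as far as the arm can. A call with a number of a shift or a turn outside -1 to 1 is refused whole. A call with a gripper value outside its range is refused whole. The fingers move at their own pace and stop on an object; "force" is the grip in N (left out, the last holds). Time passes only in rows, so rows that do not move let the fingers close. It gives the time, the measured TCP pose, the force, the opening and the grip force at its end, in the units of the state.
- manip.get_state(): the state, without advancing time (a new reading comes with each control period).
- manip.get_image(name): name is "scene" or "side" or "wrist"; returns the picture (480x640x3 uint8, red, green, blue); there is no depth.
- manip.camera_params(name): a dict with "fx", "fy", "cx", "cy" (pixels), "view" (4x4, takes a point from world to camera coordinates); the wrist camera has in their place "hand_eye" (4x4, takes a point from camera to tool coordinates, whose origin is the TCP and whose axes are the flange's). Camera axes: x right, y down, z forward; pixel columns grow to the right and rows downward; lengths in m; the calibration is good to about 2 mm. The wrist camera is an equidistant fisheye: a pixel r from the principal point sees the ray r / f radians off the axis. A picture is of the moment at which its call begins: read the wrist's pose just before it. camera_params takes no time and is no camera call.
- manip.sign_off(): hands the job in; it is judged then, once.
The state is a dict: "clock": time; "qpos": joint angles; "qd": joint speeds; "effort": joint torques, N m; "position": TCP position; "ee_rot": TCP orientation; "contact_force": force on the tool from outside, world axes, zero at the start; "moment": the same for the moment, N m; "width": finger opening in m; "gripper_force": force on a finger pad.
Only numpy, scipy, OpenCV 4.12 (cv2) and the standard library are available. Lean on these libraries where they do the work, as an engineer would, in place of code of your own. Each camera call takes 0.05 s, during which the arm holds its last target. There are 200 camera calls.

TASK

Take the clear lid off the desiccator and make the two amber jars change places: the one in the desiccator goes onto the middle of the balance's pan and the one on the balance goes onto the middle of the desiccator's plate, upright and set down gently; once they have changed over, close the desiccator again with its lid level and centred on the rim. Cover every open tin on the tray with one of the loose lids lying on the bench, seated and level, leaving the tins on the tray, and do not disturb the other things on the bench.

Things in the scene. Friction and masses are not known exactly. Their poses are not given: they have to be found in the camera images.
- balance: compact white bench balance, fixed, 225 x 200 mm and 47 mm high with a round steel pan; origin on the bench under the middle of the pan; the housing reaches 140 mm to -x of it (the display side) and 85 mm to +x, 100 mm to either side
- balance_pan (a point): middle of the top of the balance's round steel pan: 140 mm in diameter, 60 mm above the bench; does not give
- desiccator: round blue desiccator base, fixed, 176 mm in diameter over its flat flange and 78 mm high, open at the top; origin at the centre of its underside
- desiccator_plate (a point): middle of the top of the round white porcelain plate inside the desiccator, 60 mm above the bench; the wall around it is 140 mm in inside diameter and rises 18 mm above the plate to the rim
- desiccator_rim (a point): centre of the desiccator's flat rim, 78 mm above the bench
- desiccator_lid: loose clear dome lid of the desiccator, black gasket, 400 g, closed at the start: flat flange 176 mm in diameter that rests loose on the rim; hollow, 140 mm wide inside at the bottom, 78 mm high inside; black upright round knob 28 mm in diameter, from 85 to 116 mm above the underside. Origin at the centre of the underside, level with the rim when closed
- jar_tall: the tall closed amber jar with a white cap (cap fixed on): body 56 mm in diameter up to 60 mm, cap 42 mm in diameter, 85 mm high in all, 200 g; origin at the centre of its underside. It begins on the balance's pan or on the desiccator's plate, the squat jar on the other
- jar_squat: the squat closed amber jar with a white cap (cap fixed on): body 66 mm in diameter up to 39 mm, cap 58 mm in diameter, 58 mm high in all, 200 g; origin at the centre of its underside
- tray: shallow square steel oven tray, fixed, 200 x 200 mm, rim 14 mm high, floor 3 mm thick; origin at the centre of its underside, x and y along its sides
- tin1: open round aluminium moisture tin 1, one of up to four alike standing on the tray (absent: None): 64 mm outside diameter, 40 mm high, wall 3 mm (58 mm inside), 90 g; origin at the centre of its underside
- tin2: open round aluminium moisture tin 2, one of up to four alike standing on the tray (absent: None): 64 mm outside diameter, 40 mm high, wall 3 mm (58 mm inside), 90 g; origin at the centre of its underside
- tin3: open round aluminium moisture tin 3, one of up to four alike standing on the tray (absent: None): 64 mm outside diameter, 40 mm high, wall 3 mm (58 mm inside), 90 g; origin at the centre of its underside
- tin4: open round aluminium moisture tin 4, one of up to four alike standing on the tray (absent: None): 64 mm outside diameter, 40 mm high, wall 3 mm (58 mm inside), 90 g; origin at the centre of its underside
- lid1: loose aluminium lid 1, one of four alike (spares are left), lying knob up on the bench, 60 g. Origin at the centre of the underside of its plug; upwards from there: plug 53 mm in diameter, 6 mm high (2 mm play all round in a tin's mouth); plate 70 mm in diameter, 6 to 11 mm; round knob 20 mm in diameter, 11 to 35.5 mm. Seated, its origin is 34 mm above the tin's origin
- lid2: loose aluminium lid 2, one of four alike (spares are left), lying knob up on the bench, 60 g. Origin at the centre of the underside of its plug; upwards from there: plug 53 mm in diameter, 6 mm high (2 mm play all round in a tin's mouth); plate 70 mm in diameter, 6 to 11 mm; round knob 20 mm in diameter, 11 to 35.5 mm. Seated, its origin is 34 mm above the tin's origin
- lid3: loose aluminium lid 3, one of four alike (spares are left), lying knob up on the bench, 60 g. Origin at the centre of the underside of its plug; upwards from there: plug 53 mm in diameter, 6 mm high (2 mm play all round in a tin's mouth); plate 70 mm in diameter, 6 to 11 mm; round knob 20 mm in diameter, 11 to 35.5 mm. Seated, its origin is 34 mm above the tin's origin
- lid4: loose aluminium lid 4, one of four alike (spares are left), lying knob up on the bench, 60 g. Origin at the centre of the underside of its plug; upwards from there: plug 53 mm in diameter, 6 mm high (2 mm play all round in a tin's mouth); plate 70 mm in diameter, 6 to 11 mm; round knob 20 mm in diameter, 11 to 35.5 mm. Seated, its origin is 34 mm above the tin's origin
- bottle1: square clear bottle with a white cap, 62 mm wide, 120 mm high, bystander; origin at the centre of its underside
- bottle2: square clear bottle with a white cap, 62 mm wide, 120 mm high, bystander; origin at the centre of its underside
- bottle3: square clear bottle with a white cap, 62 mm wide, 120 mm high, bystander; origin at the centre of its underside
- beaker: glass beaker, 84 mm in diameter, 115 mm high, bystander; origin at the centre of its underside
- weight: brass calibration weight, 40 mm in diameter, 62 mm high, 500 g, bystander; origin at the centre of its underside
- spatula: thin double-ended steel laboratory spatula with a black grip in the middle, lying on the bench, 180 mm long along its x, bystander; origin under its middle
- timer: small white timer, 60 x 70 mm, 22 mm high, bystander; origin at the centre of its underside

How it is judged:
By the outcome, as a careful person would: the job done as asked, in the order asked, and still so for the second after the job is handed in, with the robot touching nothing.
Of tin1, tin2, tin3, tin4 only 2 to 4 are there at a start; the rules pass over those that are not, and their reading is None.
At some moment in a run one of jar_tall, jar_squat, lid1, lid2, lid3, lid4 may be knocked a few centimetres aside while the robot is not near it.
It also fails if it takes over 210 s, if anything falls off the work surface, if the arm or the gripper's body presses on something with over 40 N, if the wrist force passes 120 N, or if a joint passes its speed limit or range.

## Working session

There is one attempt and no reset: what is moved stays moved. The work goes in short steps, Python scripts to look and compute and a tool call to move; the robot and the scene stay as the last step left them, time stands still between calls to the robot, and variables do not carry over. Pictures are saved under pics/ and viewed, at most 14 in all, crops included, and the job is handed in when it is done.

Besides the shell and the picture viewer there is one more tool, called after "Emit:" in YAML: its name, and indented under it one key for each argument. carry_out: Moves the arm, as the interface text tells. Its arguments: {"type":"object","properties":{"linear":{"type":"array"},"angular":{"type":"array"},"hand":{"type":"array"},"force":{"type":"number"}},"required":["linear","angular","hand"]}

```bash
mkdir -p pics; ls; python3 - <<'E'
from rig import manip
import cv2, numpy as np
np.set_printoptions(precision=4,suppress=True)
print(manip.get_state())
for n in("scene","side","wrist"):
    print(n,manip.camera_params(n))
    cv2.imwrite(f"pics/{n}0.png",manip.get_image(n)[:,:,::-1])
E
```

```text
pics
{'clock': 0.0, 'qpos': array([-1.328 ,  0.2766,  1.5062, -0.    ,  1.3607, -0.121 ]), 'qd': array([-0.0011,  0.    ,  0.0015,  0.0011, -0.0006, -0.0018]), 'effort': array([ -0.0004, -41.6779, -24.5808,  -0.0003,   0.011 ,   0.    ]), 'position': array([ 0.2045, -0.5372,  0.4038]), 'ee_rot': array([-0.0009,  0.9835,  0.1809, -0.0001]), 'contact_force': array([-0.1152,  0.496 ,  0.5978]), 'moment': array([ 0.0274, -0.0267,  0.0119]), 'gripper_force': 0.0, 'width': 0.0851039567502602}
scene {'fx': 509.51941190913504, 'fy': 509.51941190913504, 'cx': 325.09022637438653, 'cy': 237.15853741101466, 'view': array([[ 0.7713,  0.6365,  0.0027, -0.4563],
       [ 0.5197, -0.6273, -0.58  , -0.2305],
       [-0.3675,  0.4488, -0.8146,  1.2847],
       [ 0.    ,  0.    ,  0.    ,  1.    ]])}
side {'fx': 612.9232227396634, 'fy': 612.9232227396634, 'cx': 310.37047642219625, 'cy': 242.08619299943317, 'view': array([[-0.7667, -0.642 , -0.0041,  0.439 ],
       [-0.4734,  0.5697, -0.6718,  0.2926],
       [ 0.4336, -0.5131, -0.7407,  1.2592],
       [ 0.    ,  0.    ,  0.    ,  1.    ]])}
wrist {'fx': 371.64829954431775, 'fy': 371.64829954431775, 'cx': 322.9967622375042, 'cy': 242.6218674838884, 'hand_eye': array([[ 0.0016, -0.959 , -0.2835,  0.0713],
       [ 1.    ,  0.0017, -0.0001,  0.0003],
       [ 0.0006, -0.2835,  0.959 ,  0.0301],
       [ 0.    ,  0.    ,  0.    ,  1.    ]])}
```

View pics/scene0.png

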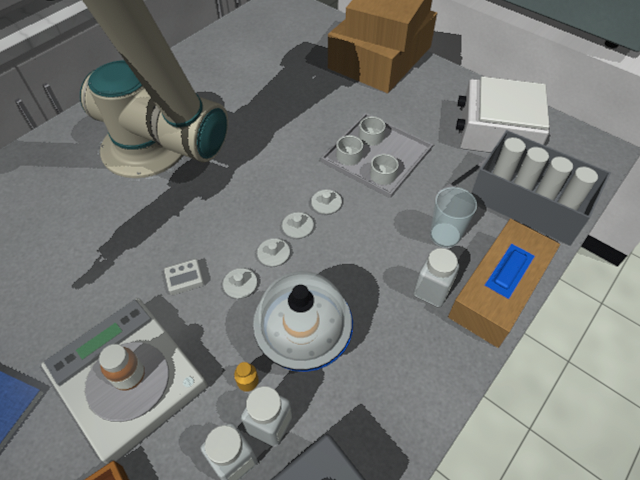

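View pics/side0.png

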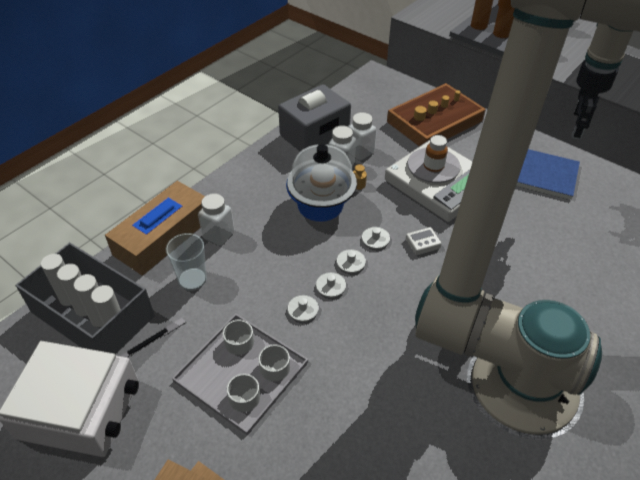

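The scene picture shows the lidded desiccator at (303,322), with the squat jar inside. The balance is at (125,375) with the tall jar at (119,365). There are three tins, at (372,128), (349,150) and (384,167), and four lids, at (326,201), (297,224), (273,251) and (240,283). The side picture agrees: knob (322,152), tall jar cap (436,143), tins (238,333), (274,360), (242,390).

```bash
cat > h.py <<'E'
import numpy as np, cv2
from scipy.spatial.transform import Rotation as R
np.set_printoptions(precision=4,suppress=True)
from rig import manip
def ray(n,u,v,st=None):
    c=manip.camera_params(n)
    x,y=(u-c["cx"])/c["fx"],(v-c["cy"])/c["fy"]
    if n!="wrist":
        V=c["view"];return -V[:3,:3].T@V[:3,3],V[:3,:3].T@np.array([x,y,1.])
    r=np.hypot(x,y)+1e-12
    d=np.array([x/r*np.sin(r),y/r*np.sin(r),np.cos(r)])
    H=c["hand_eye"];q=st["ee_rot"];Q=R.from_quat([q[1],q[2],q[3],q[0]]).as_matrix()
    return Q@H[:3,3]+st["position"],Q@H[:3,:3]@d
def onz(n,u,v,z,st=None):
    o,d=ray(n,u,v,st);return o+d*(z-o[2])/d[2]
def proj(n,p,st=None):
    c=manip.camera_params(n)
    if n!="wrist":
        q=c["view"][:3,:3]@p+c["view"][:3,3];return np.array([c["fx"]*q[0]/q[2]+c["cx"],c["fy"]*q[1]/q[2]+c["cy"]])
    H=c["hand_eye"];q=st["ee_rot"];Q=R.from_quat([q[1],q[2],q[3],q[0]]).as_matrix()
    a=H[:3,:3].T@(Q.T@(np.array(p)-st["position"])-H[:3,3])
    t=np.arctan2(np.hypot(a[0],a[1]),a[2]);k=t/np.hypot(a[0],a[1])
    return np.array([c["fx"]*a[0]*k+c["cx"],c["fy"]*a[1]*k+c["cy"]])
def shot(name,n="wrist"):
    st=manip.get_state();im=manip.get_image(n)[:,:,::-1].copy()
    cv2.imwrite(f"pics/{name}.png",im);np.save(f"pics/{name}.npy",st,allow_pickle=True);return st,im
def tri(a,b):
    o1,d1=a;o2,d2=b;d1=d1/np.linalg.norm(d1);d2=d2/np.linalg.norm(d2)
    s=np.linalg.lstsq(np.c_[d1,-d2],o2-o1,rcond=None)[0]
    p,q=o1+s[0]*d1,o2+s[1]*d2;return (p+q)/2,np.linalg.norm(p-q)
E
python3 - <<'E'
from h import *
for nm,s,d,z in [("knob top",(299,288),(322,147),.194),("tallcap top",(116,351),(438,139),.145),
 ("tinA rim",(373,122),(242,379),.043),("tinB",(349,143),(273,351),.043),("tinC",(385,159),(238,326),.043),
 ("lid1 knobtop",(327,194),(303,299),.0355),("lid2",(297,217),(330,279),.0355),("lid3",(272,244),(351,255),.0355),("lid4",(238,275),(375,231),.0355),
 ("flange desc",(303,322),(321,183),.078),("beaker top",(456,202),(186,245),.115),("bottle",(442,258),(213,203),.12),("b2",(265,402),(343,134),.12),("b3",(223,441),(362,121),.12),("weight",(245,368),(361,169),.062),("timer",(183,274),(423,240),.022),("traycen",(377,153),(241,374),.003)]:
    print(nm,onz("scene",*s,z)[:2],onz("side",*d,z)[:2],*tri(ray("scene",*s),ray("side",*d)))
E
```

```text
knob top [ 0.6508 -0.1389] [ 0.6541 -0.1421] [ 0.652  -0.1398  0.1965] 0.00047024031867250236
tallcap top [ 0.4818 -0.3921] [ 0.4838 -0.4037] [ 0.4823 -0.3942  0.1502] 0.006006738372104447
tinA rim [0.4181 0.3985] [0.4343 0.3773] [0.4273 0.3831 0.0588] 0.0008543186520255181
tinB [0.4176 0.3015] [0.4305 0.2896] [0.4248 0.2935 0.0535] 0.0022928687485768246
tinC [0.5157 0.3137] [0.5297 0.2915] [0.5223 0.2991 0.0587] 0.0030843680940573176
lid1 knobtop [0.4749 0.1481] [0.4733 0.144 ] [0.4741 0.146  0.0368] 0.003860632355936985
lid2 [0.4661 0.0559] [0.4627 0.0611] [0.4643 0.0583 0.0316] 0.0008711526568322307
lid3 [ 0.473  -0.0313] [ 0.47   -0.0275] [ 0.4714 -0.0298  0.0324] 0.0002388081519558765
lid4 [ 0.4721 -0.1303] [ 0.4721 -0.1271] [ 0.4722 -0.1292  0.034 ] 0.0021496200962806606
flange desc [ 0.6554 -0.1401] [ 0.655  -0.1409] [ 0.6551 -0.1405  0.0782] 0.0008372174537268553
beaker top [0.732  0.2462] [0.7317 0.2415] [0.7315 0.2432 0.1171] 0.002990122866514354
bottle [0.7834 0.1088] [0.7783 0.1124] [0.7821 0.1105 0.1165] 0.0016892343771260766
b2 [ 0.7139 -0.2955] [ 0.7027 -0.2908] [ 0.7098 -0.296   0.1131] 0.005349014977777117
b3 [ 0.7056 -0.3774] [ 0.6979 -0.3684] [ 0.7035 -0.3768  0.1125] 0.00021605228719438375
weight [ 0.6298 -0.2648] [ 0.6193 -0.2643] [ 0.625  -0.2662  0.057 ] 0.007413557415747402
timer [ 0.3767 -0.1956] [ 0.3707 -0.1885] [ 0.373  -0.1939  0.0159] 0.0004195609122654344
traycen [0.4687 0.3519] [0.4627 0.3561] [ 0.4656  0.355  -0.0015] 0.0020214597096892568
```

View pics/wrist0.png

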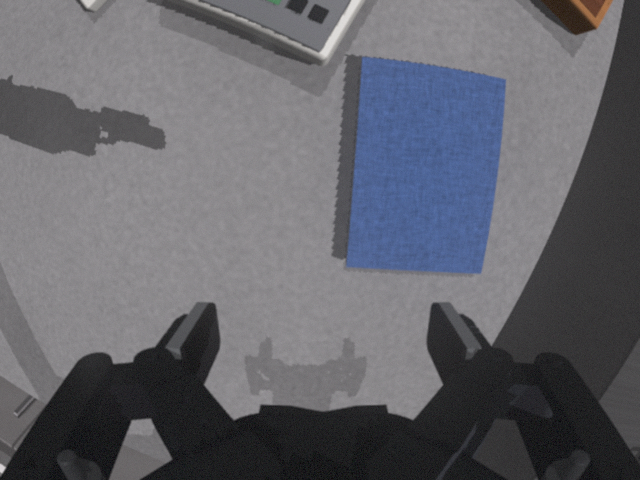

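Emit:
carry_out:
  linear:
    - [0.07, 0.036, 0]
    - [0.07, 0.036, 0]
    - [0.07, 0.036, 0]
    - [0.07, 0.036, 0]
    - [0.07, 0.036, 0]
    - [0.07, 0.036, 0]
    - [0.07, 0.036, 0]
    - [0.07, 0.036, 0]
  angular:
    - [0, 0, -0.57]
    - [0, 0, -0.57]
    - [0, 0, -0.57]
    - [0, 0, -0.57]
    - [0, 0, -0.57]
    - [0, 0, -0.57]
    - [0, 0, -0.57]
    - [0, 0, -0.57]
  hand: [1, 1, 1, 1, 1, 1, 1, 1]

```text
clock: 0.82
position: [0.4861, -0.3921, 0.4044]
ee_rot: [-0.0, 1.0, -0.002, -0.0]
contact_force: [0.5, -1.3, -0.4]
width: 0.0857
gripper_force: 0.0
```

Emit:
carry_out:
  linear:
    - [0, 0, 0]
    - [0, 0, 0]
    - [0, 0, 0]
  angular:
    - [0, 0, 0]
    - [0, 0, 0]
    - [0, 0, 0]
  hand: [1, 1, 1]

```text
clock: 1.07
position: [0.4844, -0.3933, 0.4042]
ee_rot: [-0.0, 1.0, 0.0, -0.001]
contact_force: [-0.7, 0.5, 0.1]
width: 0.0854
gripper_force: 0.0
```

```bash
python3 -c "
from h import *
shot('bal')"
```

Emit:
carry_out:
  linear:
    - [0.044, 0.063, 0]
    - [0.044, 0.063, 0]
    - [0.044, 0.063, 0]
    - [0.044, 0.063, 0]
    - [0.044, 0.063, 0]
    - [0.044, 0.063, 0]
    - [0.044, 0.063, 0]
    - [0.044, 0.063, 0]
  angular:
    - [0, 0, 0]
    - [0, 0, 0]
    - [0, 0, 0]
    - [0, 0, 0]
    - [0, 0, 0]
    - [0, 0, 0]
    - [0, 0, 0]
    - [0, 0, 0]
  hand: [1, 1, 1, 1, 1, 1, 1, 1]

```text
clock: 1.78
position: [0.6604, -0.1418, 0.405]
ee_rot: [0.0, 1.0, -0.002, -0.0]
contact_force: [0.8, -0.3, 0.0]
width: 0.0852
gripper_force: 0.0
```

Emit:
carry_out:
  linear:
    - [0, 0, 0]
    - [0, 0, 0]
    - [0, 0, 0]
  angular:
    - [0, 0, 0]
    - [0, 0, 0]
    - [0, 0, 0]
  hand: [1, 1, 1]

```text
clock: 2.03
position: [0.6598, -0.1428, 0.4046]
ee_rot: [0.0, 1.0, -0.001, -0.001]
contact_force: [-1.1, -0.2, -0.7]
width: 0.0854
gripper_force: 0.0
```

```bash
python3 -c "
from h import *
shot('des')
a=cv2.imread('pics/bal.png');b=cv2.imread('pics/des.png')
cv2.imwrite('pics/two.png',cv2.resize(np.hstack([a[:440],b[:440]]),(800,275)))"
```

```text
(no output)
```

View pics/two.png

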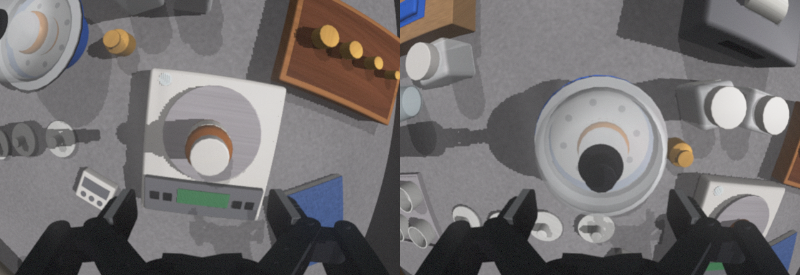

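In the balance view (half scale) the tall jar's cap is at (209,155), standing off the pan's centre at about (211,133). In the desiccator view the black knob is at (599,165) and the flange is centred at about (601,145).

```bash
cat >> h.py <<'E'
def blob(m,near,kmin=60):
    m=cv2.morphologyEx(m.astype(np.uint8)*255,cv2.MORPH_OPEN,np.ones((3,3)))
    n,l,s,c=cv2.connectedComponentsWithStats(m)
    b=min((i for i in range(1,n) if s[i,4]>=kmin),key=lambda i:np.hypot(*(c[i]-near)))
    return c[b],s[b],(l==b)
def rimfit(mask,z,n,st):
    cs,_=cv2.findContours(mask.astype(np.uint8),cv2.RETR_EXTERNAL,cv2.CHAIN_APPROX_NONE)
    c=cv2.convexHull(max(cs,key=cv2.contourArea))[:,0]
    p=np.array([onz(n,u,v,z,st)[:2] for u,v in c],np.float32)
    return cv2.minEnclosingCircle(p),p.min(0),p.max(0)
E
python3 - <<'E'
from h import *
ld=lambda k:(np.load(f'pics/{k}.npy',allow_pickle=True).item(),cv2.imread(f'pics/{k}.png'))
st,im=ld('bal');h=cv2.cvtColor(im,cv2.COLOR_BGR2HSV)
for t in (200,215,225):
    c,s,m=blob((h[...,2]>t)&(h[...,1]<40),(334,248));print('cap',c,s,rimfit(m,.145,'wrist',st))
c,s,m=blob((h[...,1]>90)&(h[...,0]<20),(334,220));print('amber',c,s)
print('px of cap',im[248,334],'pan',im[170,320],'housing',im[130,262],im[280,250])
st,im=ld('des')
g=im.max(2);c,s,m=blob(g<45,(320,264));print('knob',c,s,rimfit(m,.194,'wrist',st))
hv=cv2.cvtColor(im,cv2.COLOR_BGR2HSV)
for t in(80,120):
  c,s,m=blob((hv[...,0]>100)&(hv[...,0]<130)&(hv[...,1]>t),(322,130));print('blue',c,s)
for p in((322,120),(322,140),(220,232),(425,232)):print(p,im[p[1],p[0]])
E
```

```text
cap [336.3625 250.4705] [ 306  222   61   58 2665] (((0.48186057806015015, -0.40233275294303894), 0.01982833445072174), array([ 0.4624, -0.4219], dtype=float32), array([ 0.5013, -0.3828], dtype=float32))
cap [425.5243 215.9709] [421 208  10  16 103] (((0.5063386559486389, -0.45906782150268555), 0.004865907598286867), array([ 0.5011, -0.4635], dtype=float32), array([ 0.511 , -0.4571], dtype=float32))Traceback (most recent call last):
  File "<stdin>", line 5, in <module>
  File "h.py", line 34, in blob
    b=min((i for i in range(1,n) if s[i,4]>=kmin),key=lambda i:np.hypot(*(c[i]-near)))
ValueError: min() iterable argument is empty
```

```bash
python3 - <<'E'
import cv2
b=cv2.imread('pics/des.png')[110:380,200:460];a=cv2.imread('pics/bal.png')[110:380,200:460]
import numpy as np
cv2.imwrite('pics/crop1.png',cv2.resize(np.hstack([a,b]),None,fx=1.5,fy=1.5))
E
```

```text
(no output)
```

View pics/crop1.png

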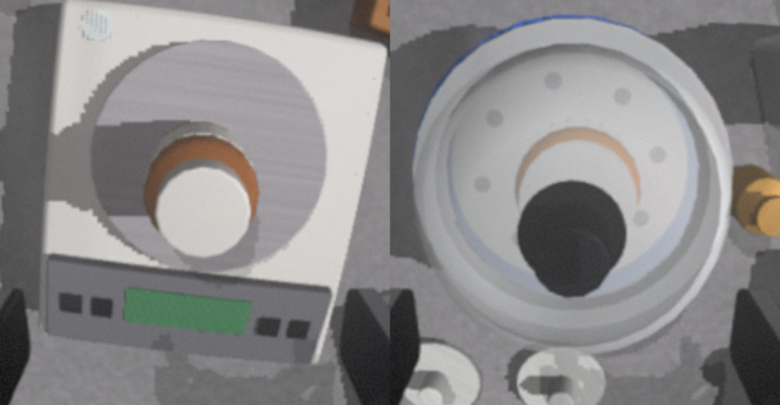

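The crop shows the pan as a circle, left 92, right 326, top 40 and bottom 272 in crop pixels. The desiccator flange runs from left 414 to right 733 and top 20 to bottom 352, with the knob at (571,240).

```bash
python3 - <<'E'
from h import *
ld=lambda k:(np.load(f'pics/{k}.npy',allow_pickle=True).item(),cv2.imread(f'pics/{k}.png'))
f=lambda k,u,v,z,o:onz('wrist',200+(u-o)/1.5,110+v/1.5,z,ld(k)[0])[:2]
for n,p,z in(("pan",[(92,155),(326,155),(209,40),(209,272)],.06),):
    q=np.array([f('bal',*x,z,0) for x in p]);print(n,q,'cx',q[2:,0].mean(),'cy',q[:2,1].mean())
for z in(.078,.083):
    q=np.array([f('des',*x,z,390) for x in[(414,180),(733,180),(573,20),(573,352)]]);print('fl',z,q,'cx',q[2:,0].mean(),'cy',q[:2,1].mean())
for t,z in(((571,235),.163),((571,235),.18),((575,258),.194)):print('knob',f('des',*t,z,390))
# balance pan & rims via scene/side masks
st,im=ld('des');k=cv2.imread('pics/scene0.png');
for n,near in(("scene",(300,297)),("side",(322,153))):
    im=cv2.imread(f'pics/{n}0.png');c,s,m=blob(im.max(2)<45,near,30);print(n,'knob',c,s,onz(n,*c,.181)[:2])
E
```

```text
pan [[ 0.4889 -0.3401]
 [ 0.4894 -0.477 ]
 [ 0.5546 -0.4073]
 [ 0.4154 -0.409 ]] cx 0.4849948602600949 cy -0.40854747593067886
fl 0.078 [[ 0.6544 -0.053 ]
 [ 0.6543 -0.2331]
 [ 0.7408 -0.1429]
 [ 0.544  -0.1426]] cx 0.6424415075838792 cy -0.1430619577915944
fl 0.083 [[ 0.6557 -0.0545]
 [ 0.6556 -0.2316]
 [ 0.7407 -0.1429]
 [ 0.5472 -0.1427]] cx 0.6439393096403847 cy -0.14306972254533043
knob [ 0.6533 -0.1422]
knob [ 0.6595 -0.1423]
knob [ 0.6561 -0.1438]
scene knob [300.3613 298.8044] [289 285  24  27 501] [ 0.6605 -0.1474]
side knob [312.7169 132.0029] [ 280  107   70   56 1699] [ 0.7193 -0.1854]
```

Emit:
carry_out:
  linear:
    - [-0.004, 0.0, -0.034]
    - [-0.004, 0.0, -0.034]
    - [-0.004, 0.0, -0.034]
    - [0, 0, -0.031]
    - [0, 0, 0]
    - [0, 0, 0]
  angular:
    - [0, 0, 0]
    - [0, 0, 0]
    - [0, 0, 0]
    - [0, 0, 0]
    - [0, 0, 0]
    - [0, 0, 0]
  hand: [1, 1, 1, 1, 1, 1]
  force: 40

```text
clock: 2.58
position: [0.6536, -0.1431, 0.3378]
ee_rot: [-0.0, 1.0, -0.002, -0.001]
contact_force: [0.3, -0.0, 0.5]
width: 0.0852
gripper_force: 0.0
```

Emit:
carry_out:
  linear:
    - [0, 0, 0]
    - [0, 0, 0]
    - [0, 0, 0]
    - [0, 0, 0]
    - [0, 0, 0]
    - [0, 0, 0]
    - [0, 0, 0]
    - [0, 0, 0]
  angular:
    - [0, 0, 0]
    - [0, 0, 0]
    - [0, 0, 0]
    - [0, 0, 0]
    - [0, 0, 0]
    - [0, 0, 0]
    - [0, 0, 0]
    - [0, 0, 0]
  hand: [0, 0, 0, 0, 0, 0, 0, 0]

```text
clock: 3.25
position: [0.6548, -0.1414, 0.3391]
ee_rot: [0.0, 1.0, -0.0, 0.001]
contact_force: [-0.7, -0.8, 4.5]
width: 0.0269
gripper_force: 39.8
```

Emit:
carry_out:
  linear:
    - [0, 0, 0.01]
    - [0, 0, 0.03]
    - [0, 0, 0.04]
    - [0, 0, 0.05]
    - [0, 0, 0.05]
    - [0, 0, 0.04]
    - [0, 0, 0.02]
    - [0, 0, 0]
  angular:
    - [0, 0, 0]
    - [0, 0, 0]
    - [0, 0, 0]
    - [0, 0, 0]
    - [0, 0, 0]
    - [0, 0, 0]
    - [0, 0, 0]
    - [0, 0, 0]
  hand: [0, 0, 0, 0, 0, 0, 0, 0]

```text
clock: 3.92
position: [0.6548, -0.1413, 0.4601]
ee_rot: [0.0, 1.0, -0.0, 0.002]
contact_force: [0.5, 0.1, -3.0]
width: 0.027
gripper_force: 39.9
```

Emit:
carry_out:
  linear:
    - [-0.005, 0.03, 0]
    - [-0.01, 0.06, 0]
    - [-0.01, 0.07, 0]
    - [-0.01, 0.08, 0]
    - [-0.01, 0.08, 0]
    - [-0.01, 0.06, 0]
    - [-0.01, 0.04, 0]
    - [-0.005, 0.02, 0]
  angular:
    - [0, 0, 0]
    - [0, 0, 0]
    - [0, 0, 0]
    - [0, 0, 0]
    - [0, 0, 0]
    - [0, 0, 0]
    - [0, 0, 0]
    - [0, 0, 0]
  hand: [0, 0, 0, 0, 0, 0, 0, 0]

```text
clock: 4.58
position: [0.618, 0.0823, 0.4557]
ee_rot: [-0.001, 1.0, 0.001, -0.003]
contact_force: [-0.0, -0.6, -4.1]
width: 0.027
gripper_force: 40.1
```

```bash
python3 - <<'E'
from h import *
st,a=shot('lift1','scene');print(st['position'],st['contact_force'],st['width'])
_,b=shot('lift1s','side')
cv2.imwrite('pics/lift1c.png',cv2.resize(np.hstack([a,b]),(800,300)))
E
```

```text
[0.618  0.0823 0.4557] [-0.047  -0.5685 -4.099 ] 0.027020317514287212
```

View pics/lift1c.png

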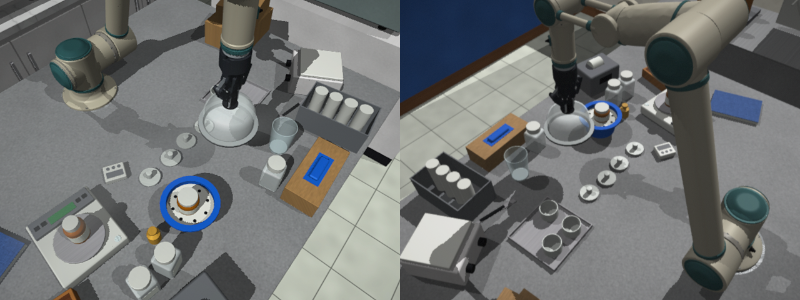

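The lid is held level at scene crop (222,120), and the squat jar stands on the open desiccator's plate at (188,200). I'm lowering the lid onto free bench.

Emit:
carry_out:
  linear:
    - [0, 0, -0.03]
    - [0, 0, -0.06]
    - [0, 0, -0.08]
    - [0, 0, -0.08]
    - [0, 0, -0.06]
    - [0, 0, -0.04]
    - [0, 0, -0.02]
    - [0, 0, 0]
  angular:
    - [0, 0, 0]
    - [0, 0, 0]
    - [0, 0, 0]
    - [0, 0, 0]
    - [0, 0, 0]
    - [0, 0, 0]
    - [0, 0, 0]
    - [0, 0, 0]
  hand: [0, 0, 0, 0, 0, 0, 0, 0]

```text
clock: 5.35
position: [0.6189, 0.0771, 0.2699]
ee_rot: [0.001, 1.0, -0.001, -0.003]
contact_force: [-0.1, 0.5, -3.8]
width: 0.0266
gripper_force: 40.0
```

Emit:
carry_out:
  linear:
    - [0, 0, -0.004]
    - [0, 0, -0.004]
    - [0, 0, -0.003]
    - [0, 0, 0]
    - [0, 0, 0]
  angular:
    - [0, 0, 0]
    - [0, 0, 0]
    - [0, 0, 0]
    - [0, 0, 0]
    - [0, 0, 0]
  hand: [0, 0, 0, 0, 0]

```text
clock: 5.77
position: [0.6198, 0.0787, 0.2688]
ee_rot: [0.0, 1.0, -0.0, 0.001]
contact_force: [0.7, 0.5, -4.1]
width: 0.0269
gripper_force: 40.0
```

Emit:
carry_out:
  linear:
    - [0, 0, -0.004]
    - [0, 0, -0.004]
    - [0, 0, -0.004]
    - [0, 0, 0]
    - [0, 0, 0]
  angular:
    - [0, 0, 0]
    - [0, 0, 0]
    - [0, 0, 0]
    - [0, 0, 0]
    - [0, 0, 0]
  hand: [0, 0, 0, 0, 0]

```text
clock: 6.18
position: [0.6195, 0.0787, 0.2615]
ee_rot: [0.0, 1.0, -0.0, -0.0]
contact_force: [0.7, -0.4, -2.8]
width: 0.0268
gripper_force: 40.2
```

Emit:
carry_out:
  linear:
    - [0, 0, -0.003]
    - [0, 0, 0]
    - [0, 0, 0]
  angular:
    - [0, 0, 0]
    - [0, 0, 0]
    - [0, 0, 0]
  hand: [0, 0, 0]

```text
clock: 6.43
position: [0.6196, 0.0786, 0.2611]
ee_rot: [0.0, 1.0, -0.001, 0.0]
contact_force: [-2.7, 0.3, 4.4]
width: 0.0268
gripper_force: 40.8
```

Emit:
carry_out:
  linear:
    - [0, 0, 0]
    - [0, 0, 0]
    - [0, 0, 0]
    - [0, 0, 0.03]
    - [0, 0, 0.06]
    - [0, 0, 0.08]
    - [0, 0, 0.08]
    - [0, 0, 0.04]
  angular:
    - [0, 0, 0]
    - [0, 0, 0]
    - [0, 0, 0]
    - [0, 0, 0]
    - [0, 0, 0]
    - [0, 0, 0]
    - [0, 0, 0]
    - [0, 0, 0]
  hand: [1, 1, 1, 1, 1, 1, 1, 1]

```text
clock: 7.1
position: [0.6204, 0.0786, 0.4106]
ee_rot: [-0.0, 1.0, -0.0, 0.004]
contact_force: [0.1, -0.2, 1.0]
width: 0.0855
gripper_force: 0.0
```

Emit:
carry_out:
  linear:
    - [-0.02, -0.07, 0]
    - [-0.02, -0.07, 0]
    - [-0.02, -0.07, 0]
    - [-0.02, -0.07, 0]
    - [-0.02, -0.07, 0]
    - [-0.02, -0.07, 0]
    - [-0.02, -0.07, 0]
    - [-0.02, -0.07, 0]
  angular:
    - [0, 0, 0]
    - [0, 0, 0]
    - [0, 0, 0]
    - [0, 0, 0]
    - [0, 0, 0]
    - [0, 0, 0]
    - [0, 0, 0]
    - [0, 0, 0]
  hand: [1, 1, 1, 1, 1, 1, 1, 1]

```text
clock: 7.77
position: [0.5389, -0.203, 0.4054]
ee_rot: [0.0, 1.0, -0.0, 0.0]
contact_force: [0.9, 0.2, -0.1]
width: 0.0857
gripper_force: 0.0
```

Emit:
carry_out:
  linear:
    - [-0.02, -0.07, 0]
    - [-0.02, -0.07, 0]
    - [-0.02, -0.07, 0]
    - [-0.02, -0.07, 0]
    - [-0.02, -0.07, 0]
    - [-0.01, -0.05, 0]
    - [0, 0, 0]
    - [0, 0, 0]
  angular:
    - [0, 0, 0]
    - [0, 0, 0]
    - [0, 0, 0]
    - [0, 0, 0]
    - [0, 0, 0]
    - [0, 0, 0]
    - [0, 0, 0]
    - [0, 0, 0]
  hand: [1, 1, 1, 1, 1, 1, 1, 1]

```text
clock: 8.43
position: [0.4841, -0.4029, 0.4047]
ee_rot: [-0.0, 1.0, -0.002, -0.0]
contact_force: [-0.1, 0.5, -0.2]
width: 0.0853
gripper_force: 0.0
```

```bash
python3 - <<'E'
from h import *
st,im=shot('bal2');print(st['position'])
h=cv2.cvtColor(im,cv2.COLOR_BGR2HSV);g=proj('wrist',(.482,-.402,.145),st);print(g)
c,s,m=blob((h[...,2]>200)&(h[...,1]<40),g);print('cap',c,s,rimfit(m,.145,'wrist',st))
E
```

```text
[ 0.4841 -0.4029  0.4047]
[320.8826 250.9486]
cap [321.6756 250.4596] [ 292  222   60   58 2663] (((0.4817105233669281, -0.4022793471813202), 0.019778337329626083), array([ 0.4624, -0.4216], dtype=float32), array([ 0.5013, -0.3831], dtype=float32))
```

Emit:
carry_out:
  linear:
    - [-0.002, 0.001, -0.03]
    - [-0.002, 0.001, -0.06]
    - [0, 0, -0.07]
    - [0, 0, -0.06]
    - [0, 0, -0.04]
    - [0, 0, -0.03]
    - [0, 0, -0.01]
    - [0, 0, 0]
  angular:
    - [0, 0, 0]
    - [0, 0, 0]
    - [0, 0, 0]
    - [0, 0, 0]
    - [0, 0, 0]
    - [0, 0, 0]
    - [0, 0, 0]
    - [0, 0, 0]
  hand: [1, 1, 1, 1, 1, 1, 1, 1]

```text
clock: 9.15
position: [0.4828, -0.3988, 0.254]
ee_rot: [-0.001, 1.0, 0.0, -0.001]
contact_force: [-0.3, 0.2, -0.2]
width: 0.0852
gripper_force: 0.0
```

Emit:
carry_out:
  linear:
    - [0, 0, 0]
    - [0, 0, 0]
    - [0, 0, 0]
    - [0, 0, 0]
    - [0, 0, 0]
    - [0, 0, 0]
  angular:
    - [0, 0, 0]
    - [0, 0, 0]
    - [0, 0, 0]
    - [0, 0, 0]
    - [0, 0, 0]
    - [0, 0, 0]
  hand: [0, 0, 0, 0, 0, 0]

```text
clock: 9.65
position: [0.4831, -0.4007, 0.2571]
ee_rot: [0.001, 1.0, -0.001, 0.001]
contact_force: [1.4, 0.8, 6.1]
width: 0.0553
gripper_force: 43.1
```

Emit:
carry_out:
  linear:
    - [0, 0, 0.01]
    - [0, 0, 0.03]
    - [0, 0, 0.04]
    - [0, 0, 0.05]
    - [0, 0, 0.04]
    - [0, 0, 0.02]
    - [0, 0, 0.01]
    - [0, 0, 0]
  angular:
    - [0, 0, 0]
    - [0, 0, 0]
    - [0, 0, 0]
    - [0, 0, 0]
    - [0, 0, 0]
    - [0, 0, 0]
    - [0, 0, 0]
    - [0, 0, 0]
  hand: [0, 0, 0, 0, 0, 0, 0, 0]

```text
clock: 10.32
position: [0.4825, -0.4004, 0.3558]
ee_rot: [0.0, 1.0, -0.001, 0.0]
contact_force: [-0.5, -0.0, -1.4]
width: 0.055
gripper_force: 42.8
```

Emit:
carry_out:
  linear:
    - [-0.01, 0.03, 0]
    - [-0.02, 0.06, 0]
    - [-0.03, 0.07, 0]
    - [-0.03, 0.07, 0]
    - [-0.03, 0.07, 0]
    - [-0.03, 0.07, 0]
    - [-0.03, 0.07, 0]
    - [-0.03, 0.07, 0]
  angular:
    - [0, 0, 0]
    - [0, 0, 0]
    - [0, 0, 0]
    - [0, 0, 0]
    - [0, 0, 0]
    - [0, 0, 0]
    - [0, 0, 0]
    - [0, 0, 0]
  hand: [0, 0, 0, 0, 0, 0, 0, 0]

```text
clock: 10.98
position: [0.3759, -0.1436, 0.3536]
ee_rot: [-0.001, 1.0, -0.001, -0.001]
contact_force: [1.2, 0.1, -1.9]
width: 0.0551
gripper_force: 43.0
```

Emit:
carry_out:
  linear:
    - [-0.03, 0.07, 0]
    - [-0.03, 0.07, 0]
    - [-0.02, 0.06, -0.02]
    - [-0.01, 0.04, -0.05]
    - [0, 0.01, -0.07]
    - [0, 0, -0.07]
    - [0, 0, -0.05]
    - [0, 0, -0.03]
  angular:
    - [0, 0, 0]
    - [0, 0, 0]
    - [0, 0, 0]
    - [0, 0, 0]
    - [0, 0, 0]
    - [0, 0, 0]
    - [0, 0, 0]
    - [0, 0, 0]
  hand: [0, 0, 0, 0, 0, 0, 0, 0]

```text
clock: 11.65
position: [0.3302, -0.0194, 0.2073]
ee_rot: [-0.001, 1.0, -0.0, -0.003]
contact_force: [0.7, -0.5, -2.7]
width: 0.0548
gripper_force: 43.1
```

Emit:
carry_out:
  linear:
    - [0, 0, -0.006]
    - [0, 0, -0.004]
    - [0, 0, -0.003]
    - [0, 0, 0]
    - [0, 0, 0]
  angular:
    - [0, 0, 0]
    - [0, 0, 0]
    - [0, 0, 0]
    - [0, 0, 0]
    - [0, 0, 0]
  hand: [0, 0, 0, 0, 0]

```text
clock: 12.07
position: [0.3331, -0.0206, 0.2044]
ee_rot: [0.0, 1.0, -0.001, 0.001]
contact_force: [1.2, -0.3, -2.1]
width: 0.055
gripper_force: 43.1
```

Emit:
carry_out:
  linear:
    - [0, 0, -0.004]
    - [0, 0, -0.004]
    - [0, 0, -0.003]
    - [0, 0, 0]
    - [0, 0, 0]
  angular:
    - [0, 0, 0]
    - [0, 0, 0]
    - [0, 0, 0]
    - [0, 0, 0]
    - [0, 0, 0]
  hand: [0, 0, 0, 0, 0]

```text
clock: 12.48
position: [0.3325, -0.0204, 0.1982]
ee_rot: [0.0, 1.0, -0.001, -0.0]
contact_force: [0.5, -0.4, -2.1]
width: 0.0554
gripper_force: 43.1
```

Emit:
carry_out:
  linear:
    - [0, 0, -0.003]
    - [0, 0, 0]
    - [0, 0, 0]
  angular:
    - [0, 0, 0]
    - [0, 0, 0]
    - [0, 0, 0]
  hand: [0, 0, 0]

```text
clock: 12.73
position: [0.3327, -0.0204, 0.197]
ee_rot: [0.0, 1.0, -0.0, 0.0]
contact_force: [-0.2, 0.8, 4.6]
width: 0.0552
gripper_force: 43.9
```

Emit:
carry_out:
  linear:
    - [0, 0, 0]
    - [0, 0, 0]
    - [0, 0, 0.02]
    - [0, 0, 0.07]
    - [0, 0, 0.08]
    - [0, 0, 0.08]
    - [0, 0, 0.08]
    - [0, 0, 0.08]
  angular:
    - [0, 0, 0]
    - [0, 0, 0]
    - [0, 0, 0]
    - [0, 0, 0]
    - [0, 0, 0]
    - [0, 0, 0]
    - [0, 0, 0]
    - [0, 0, 0]
  hand: [1, 1, 1, 1, 1, 1, 1, 1]

```text
clock: 13.4
position: [0.3319, -0.0202, 0.4038]
ee_rot: [0.0, 1.0, -0.001, 0.0]
contact_force: [1.1, 0.0, -1.4]
width: 0.0855
gripper_force: 0.0
```

Emit:
carry_out:
  linear:
    - [0.072, -0.027, 0]
    - [0.072, -0.027, 0]
    - [0.072, -0.027, 0]
    - [0.072, -0.027, 0]
    - [0.072, -0.027, 0]
    - [0.072, -0.027, 0]
    - [0.072, -0.027, 0]
    - [0.072, -0.027, 0]
  angular:
    - [0, 0, 0]
    - [0, 0, 0]
    - [0, 0, 0]
    - [0, 0, 0]
    - [0, 0, 0]
    - [0, 0, 0]
    - [0, 0, 0]
    - [0, 0, 0]
  hand: [1, 1, 1, 1, 1, 1, 1, 1]

```text
clock: 14.07
position: [0.6223, -0.1291, 0.401]
ee_rot: [-0.0, 1.0, -0.001, -0.0]
contact_force: [0.7, 0.3, -0.6]
width: 0.0853
gripper_force: 0.0
```

Emit:
carry_out:
  linear:
    - [0.069, -0.026, 0]
    - [0, 0, 0]
    - [0, 0, 0]
    - [0, 0, 0]
  angular:
    - [0, 0, 0]
    - [0, 0, 0]
    - [0, 0, 0]
    - [0, 0, 0]
  hand: [1, 1, 1, 1]

```text
clock: 14.4
position: [0.6547, -0.1412, 0.4007]
ee_rot: [-0.0, 1.0, -0.001, -0.001]
contact_force: [0.1, -0.4, 0.2]
width: 0.0855
gripper_force: 0.0
```

```bash
python3 - <<'E'
from h import *
st,im=shot('des2');print(st['position'])
h=cv2.cvtColor(im,cv2.COLOR_BGR2HSV);g=proj('wrist',(.654,-.142,.118),st);print(g)
for t in (190,200,210):
  try:
    c,s,m=blob((h[...,2]>t)&(h[...,1]<40),g);print('cap',c,s,rimfit(m,.118,'wrist',st))
  except Exception as e:print(e)
g=proj('wrist',(.655,-.142,.078),st)
c,s,m=blob((h[...,0]>100)&(h[...,0]<130)&(h[...,1]>120),g);print('blue',c,s,rimfit(m,.078,'wrist',st))
cv2.imwrite('pics/des2c.png',im[:440])
E
```

```text
[ 0.6547 -0.1412  0.4007]
[323.6431 238.1763]
cap [321.2265 244.4762] [ 255  200  113   92 5806] (((0.6506592035293579, -0.13238970935344696), 0.041514597833156586), array([ 0.6132, -0.1729], dtype=float32), array([ 0.6814, -0.0922], dtype=float32))
cap [329.0877 237.3068] [ 290  201   78   74 4515] (((0.6535813212394714, -0.14570210874080658), 0.027902377769351006), array([ 0.6268, -0.1729], dtype=float32), array([ 0.6807, -0.1181], dtype=float32))
cap [360.9703 222.3069] [352 210  16  27 101] (((0.6650054454803467, -0.16718778014183044), 0.010970424860715866), array([ 0.6556, -0.1727], dtype=float32), array([ 0.6744, -0.1617], dtype=float32))
blue [318.8935 213.8698] [  217   113   211   206 12922] (((0.6564213037490845, -0.14041632413864136), 0.08802582323551178), array([ 0.569 , -0.2279], dtype=float32), array([ 0.7433, -0.0529], dtype=float32))
```

View pics/des2c.png

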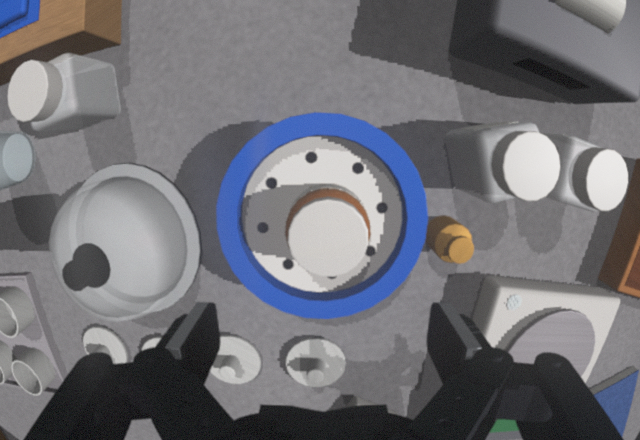

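The open desiccator's blue rim is centred at pixel (322,216) and fits a radius of 88.0 mm. The squat cap is at (329,237). The clear lid is resting level at (125,242).

Emit:
carry_out:
  linear:
    - [-0.002, -0.005, -0.03]
    - [0, -0.004, -0.06]
    - [0, 0, -0.07]
    - [0, 0, -0.06]
    - [0, 0, -0.04]
    - [0, 0, -0.03]
    - [0, 0, -0.015]
    - [0, 0, 0]
  angular:
    - [0, 0, 0]
    - [0, 0, 0]
    - [0, 0, 0]
    - [0, 0, 0]
    - [0, 0, 0]
    - [0, 0, 0]
    - [0, 0, 0]
    - [0, 0, 0]
  hand: [1, 1, 1, 1, 1, 1, 1, 1]

```text
clock: 15.12
position: [0.6525, -0.1452, 0.2482]
ee_rot: [-0.0, 1.0, -0.0, -0.002]
contact_force: [-0.2, 0.0, -0.1]
width: 0.0857
gripper_force: 0.0
```

Emit:
carry_out:
  linear:
    - [0, 0, 0]
    - [0, 0, 0]
    - [0, 0, 0]
    - [0, 0, 0]
    - [0, 0, 0]
    - [0, 0, 0]
  angular:
    - [0, 0, 0]
    - [0, 0, 0]
    - [0, 0, 0]
    - [0, 0, 0]
    - [0, 0, 0]
    - [0, 0, 0]
  hand: [0, 0, 0, 0, 0, 0]

```text
clock: 15.62
position: [0.6546, -0.1459, 0.2515]
ee_rot: [0.0, 1.0, -0.001, 0.002]
contact_force: [-1.0, -0.1, 6.7]
width: 0.0644
gripper_force: 45.4
```

Emit:
carry_out:
  linear:
    - [0, 0, 0.01]
    - [0, 0, 0.03]
    - [0, 0, 0.04]
    - [0, 0, 0.05]
    - [0, 0, 0.04]
    - [0, 0, 0.02]
    - [0, 0, 0.01]
    - [0, 0, 0]
  angular:
    - [0, 0, 0]
    - [0, 0, 0]
    - [0, 0, 0]
    - [0, 0, 0]
    - [0, 0, 0]
    - [0, 0, 0]
    - [0, 0, 0]
    - [0, 0, 0]
  hand: [0, 0, 0, 0, 0, 0, 0, 0]

```text
clock: 16.28
position: [0.6541, -0.1459, 0.35]
ee_rot: [0.0, 1.0, -0.0, 0.001]
contact_force: [-0.4, -0.7, -1.5]
width: 0.0646
gripper_force: 45.0
```

Emit:
carry_out:
  linear:
    - [-0.02, -0.03, 0]
    - [-0.04, -0.06, 0]
    - [-0.04, -0.06, 0]
    - [-0.04, -0.06, 0]
    - [-0.04, -0.06, 0]
    - [-0.04, -0.06, 0]
    - [-0.04, -0.06, 0]
    - [-0.04, -0.06, 0]
  angular:
    - [0, 0, 0]
    - [0, 0, 0]
    - [0, 0, 0]
    - [0, 0, 0]
    - [0, 0, 0]
    - [0, 0, 0]
    - [0, 0, 0]
    - [0, 0, 0]
  hand: [0, 0, 0, 0, 0, 0, 0, 0]

```text
clock: 16.95
position: [0.5025, -0.3718, 0.3472]
ee_rot: [-0.001, 1.0, -0.0, -0.001]
contact_force: [1.2, 0.5, -2.4]
width: 0.0644
gripper_force: 45.0
```

Emit:
carry_out:
  linear:
    - [-0.03, -0.05, 0]
    - [-0.008, -0.025, -0.02]
    - [0, 0, -0.05]
    - [0, 0, -0.05]
    - [0, 0, -0.04]
    - [0, 0, -0.02]
    - [0, 0, 0]
    - [0, 0, 0]
  angular:
    - [0, 0, 0]
    - [0, 0, 0]
    - [0, 0, 0]
    - [0, 0, 0]
    - [0, 0, 0]
    - [0, 0, 0]
    - [0, 0, 0]
    - [0, 0, 0]
  hand: [0, 0, 0, 0, 0, 0, 0, 0]

```text
clock: 17.62
position: [0.4853, -0.408, 0.2582]
ee_rot: [-0.001, 1.0, -0.0, -0.001]
contact_force: [0.2, -0.4, -2.5]
width: 0.0644
gripper_force: 45.0
```

Emit:
carry_out:
  linear:
    - [0, 0, 0]
    - [0, 0, 0]
    - [0, 0, 0]
  angular:
    - [0, 0, 0]
    - [0, 0, 0]
    - [0, 0, 0]
  hand: [0, 0, 0]

```text
clock: 17.87
position: [0.4855, -0.4086, 0.2607]
ee_rot: [0.001, 1.0, -0.0, 0.001]
contact_force: [-1.0, -0.7, -1.8]
width: 0.0643
gripper_force: 45.0
```

Emit:
carry_out:
  linear:
    - [0, 0, -0.005]
    - [0, 0, -0.005]
    - [0, 0, -0.004]
    - [0, 0, -0.002]
    - [0, 0, 0]
    - [0, 0, 0]
  angular:
    - [0, 0, 0]
    - [0, 0, 0]
    - [0, 0, 0]
    - [0, 0, 0]
    - [0, 0, 0]
    - [0, 0, 0]
  hand: [0, 0, 0, 0, 0, 0]

```text
clock: 18.37
position: [0.485, -0.4083, 0.2516]
ee_rot: [-0.0, 1.0, -0.001, -0.0]
contact_force: [0.0, 1.0, 1.2]
width: 0.0645
gripper_force: 45.5
```

Emit:
carry_out:
  linear:
    - [0, 0, -0.002]
    - [0, 0, 0]
    - [0, 0, 0]
  angular:
    - [0, 0, 0]
    - [0, 0, 0]
    - [0, 0, 0]
  hand: [0, 0, 0]

```text
clock: 18.62
position: [0.4849, -0.4082, 0.2515]
ee_rot: [0.0, 1.0, -0.001, 0.0]
contact_force: [-2.2, 2.8, 7.7]
width: 0.0643
gripper_force: 45.9
```

Emit:
carry_out:
  linear:
    - [0, 0, 0]
    - [0, 0, 0]
    - [0, 0, 0.01]
    - [0, 0, 0.05]
    - [0, 0, 0.08]
    - [0, 0, 0.08]
    - [0, 0, 0.07]
    - [0, 0, 0.01]
  angular:
    - [0, 0, 0]
    - [0, 0, 0]
    - [0, 0, 0]
    - [0, 0, 0]
    - [0, 0, 0]
    - [0, 0, 0]
    - [0, 0, 0]
    - [0, 0, 0]
  hand: [1, 1, 1, 1, 1, 1, 1, 1]

```text
clock: 19.28
position: [0.4861, -0.4094, 0.4082]
ee_rot: [0.005, 1.0, -0.0, 0.005]
contact_force: [0.9, 0.2, 0.6]
width: 0.085
gripper_force: 0.0
```

```bash
python3 - <<'E'
from h import *
st,im=shot('bal3');print(st['position'])
h=cv2.cvtColor(im,cv2.COLOR_BGR2HSV);g=proj('wrist',(.485,-.408,.118),st)
for t in (195,200,205):
    c,s,m=blob((h[...,2]>t)&(h[...,1]<40),g);print('cap',c,s,rimfit(m,.118,'wrist',st))
E
```

```text
[ 0.4861 -0.4094  0.4082]
cap [318.3942 241.0475] [ 281  205   76   73 4361] (((0.48403266072273254, -0.40954363346099854), 0.028065672144293785), array([ 0.4566, -0.4372], dtype=float32), array([ 0.5113, -0.3821], dtype=float32))
cap [318.5717 240.9512] [ 281  205   76   73 4282] (((0.4840641915798187, -0.40967193245887756), 0.027861369773745537), array([ 0.4566, -0.4372], dtype=float32), array([ 0.5113, -0.3822], dtype=float32))
cap [324.9862 236.2666] [ 287  205   70   70 3109] (((0.48435407876968384, -0.4100314974784851), 0.02740246243774891), array([ 0.459 , -0.4372], dtype=float32), array([ 0.5113, -0.3869], dtype=float32))
```

Emit:
carry_out:
  linear:
    - [-0.028, 0.07, 0]
    - [-0.028, 0.07, 0]
    - [-0.028, 0.07, 0]
    - [-0.028, 0.07, 0]
    - [-0.028, 0.07, 0]
    - [-0.028, 0.07, 0]
    - [-0.028, 0.07, 0]
    - [-0.028, 0.07, 0]
  angular:
    - [0, 0, 0]
    - [0, 0, 0]
    - [0, 0, 0]
    - [0, 0, 0]
    - [0, 0, 0]
    - [0, 0, 0]
    - [0, 0, 0]
    - [0, 0, 0]
  hand: [1, 1, 1, 1, 1, 1, 1, 1]

```text
clock: 20.0
position: [0.3718, -0.1267, 0.3988]
ee_rot: [-0.001, 1.0, -0.001, -0.001]
contact_force: [0.8, 0.5, 0.4]
width: 0.0856
gripper_force: 0.0
```

Emit:
carry_out:
  linear:
    - [-0.028, 0.07, 0]
    - [-0.028, 0.07, 0]
    - [-0.024, 0.076, 0]
    - [0, 0, 0]
    - [0, 0, 0]
    - [0, 0, 0]
  angular:
    - [0, 0, 0]
    - [0, 0, 0]
    - [0, 0, 0]
    - [0, 0, 0]
    - [0, 0, 0]
    - [0, 0, 0]
  hand: [1, 1, 1, 1, 1, 1]

```text
clock: 20.5
position: [0.3332, -0.0204, 0.3997]
ee_rot: [0.0, 1.0, 0.0, -0.0]
contact_force: [1.1, 1.0, 0.4]
width: 0.0853
gripper_force: 0.0
```

```bash
python3 - <<'E'
from h import *
st,im=shot('tmp1');print(st['position'])
h=cv2.cvtColor(im,cv2.COLOR_BGR2HSV);g=proj('wrist',(.333,-.02,.085),st)
c,s,m=blob((h[...,2]>200)&(h[...,1]<40),g);print('cap',g,c,s,rimfit(m,.085,'wrist',st))
E
```

```text
[ 0.3332 -0.0204  0.3997]
cap [321.421 227.281] [345.2344 224.3125] [341 216   8  19  64] (((0.33485597372055054, -0.037836089730262756), 0.007821808569133282), array([ 0.3275, -0.0411], dtype=float32), array([ 0.3422, -0.0353], dtype=float32))
```

```bash
python3 - <<'E'
from h import *
st=np.load('pics/tmp1.npy',allow_pickle=True).item();im=cv2.imread('pics/tmp1.png')
h=cv2.cvtColor(im,cv2.COLOR_BGR2HSV);g=proj('wrist',(.333,-.02,.085),st)
for t in(130,150,165,180):
    c,s,m=blob((h[...,2]>t)&(h[...,1]<40),g);print('cap',t,c,s,rimfit(m,.085,'wrist',st))
cv2.imwrite('pics/tmp1c.png',im[100:400,180:480])
E
```

```text
cap 130 [322.9652 229.6859] [ 297  205   52   51 2098] (((0.33107009530067444, -0.02042335830628872), 0.022235915064811707), array([ 0.3099, -0.0411], dtype=float32), array([ 0.3509, -0.0006], dtype=float32))
cap 150 [323.1489 229.6177] [ 298  205   51   50 2022] (((0.3307238221168518, -0.021497169509530067), 0.020905151963233948), array([ 0.3108, -0.0411], dtype=float32), array([ 0.3509, -0.0014], dtype=float32))
cap 165 [323.2284 229.6638] [ 298  206   51   49 1966] (((0.33066511154174805, -0.021546341478824615), 0.020431814715266228), array([ 0.3108, -0.0411], dtype=float32), array([ 0.3501, -0.0014], dtype=float32))
cap 180 [323.3859 229.6183] [ 299  206   50   48 1897] (((0.33080965280532837, -0.021600769832730293), 0.019949397072196007), array([ 0.3116, -0.0411], dtype=float32), array([ 0.3501, -0.0022], dtype=float32))
```

View pics/tmp1c.png

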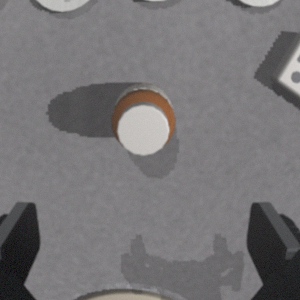

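The tall jar stands upright at crop (143,130), measured at (0.331, -0.021).

Emit:
carry_out:
  linear:
    - [-0.002, 0, -0.04]
    - [-0.002, 0, -0.07]
    - [0, 0, -0.08]
    - [0, 0, -0.08]
    - [0, 0, -0.06]
    - [0, 0, -0.04]
    - [0, 0, -0.02]
    - [0, 0, -0.01]
  angular:
    - [0, 0, 0]
    - [0, 0, 0]
    - [0, 0, 0]
    - [0, 0, 0]
    - [0, 0, 0]
    - [0, 0, 0]
    - [0, 0, 0]
    - [0, 0, 0]
  hand: [1, 1, 1, 1, 1, 1, 1, 1]

```text
clock: 21.22
position: [0.3311, -0.0217, 0.1983]
ee_rot: [-0.0, 1.0, -0.002, -0.002]
contact_force: [-0.2, 0.7, 0.5]
width: 0.0855
gripper_force: 0.0
```

Emit:
carry_out:
  linear:
    - [0, 0, 0]
    - [0, 0, 0]
    - [0, 0, 0]
    - [0, 0, 0]
    - [0, 0, 0]
    - [0, 0, 0]
    - [0, 0, 0]
  angular:
    - [0, 0, 0]
    - [0, 0, 0]
    - [0, 0, 0]
    - [0, 0, 0]
    - [0, 0, 0]
    - [0, 0, 0]
    - [0, 0, 0]
  hand: [1, 0, 0, 0, 0, 0, 0]

```text
clock: 21.8
position: [0.3317, -0.0206, 0.2012]
ee_rot: [0.001, 1.0, -0.0, 0.001]
contact_force: [-0.4, -1.5, 6.8]
width: 0.055
gripper_force: 42.3
```

Emit:
carry_out:
  linear:
    - [0, 0, 0.01]
    - [0, 0, 0.04]
    - [0, 0, 0.06]
    - [0, 0, 0.07]
    - [0, 0, 0.06]
    - [0, 0, 0.03]
    - [0, 0, 0.01]
    - [0, 0, 0]
  angular:
    - [0, 0, 0]
    - [0, 0, 0]
    - [0, 0, 0]
    - [0, 0, 0]
    - [0, 0, 0]
    - [0, 0, 0]
    - [0, 0, 0]
    - [0, 0, 0]
  hand: [0, 0, 0, 0, 0, 0, 0, 0]

```text
clock: 22.47
position: [0.331, -0.0203, 0.3413]
ee_rot: [0.0, 1.0, -0.0, 0.001]
contact_force: [-1.1, -0.7, -3.4]
width: 0.0547
gripper_force: 43.2
```

Emit:
carry_out:
  linear:
    - [0.03, -0.01, 0]
    - [0.07, -0.026, 0]
    - [0.075, -0.028, 0]
    - [0.075, -0.028, 0]
    - [0.075, -0.028, 0]
    - [0.075, -0.028, 0]
    - [0.075, -0.028, 0]
    - [0.07, -0.025, 0]
  angular:
    - [0, 0, 0]
    - [0, 0, 0]
    - [0, 0, 0]
    - [0, 0, 0]
    - [0, 0, 0]
    - [0, 0, 0]
    - [0, 0, 0]
    - [0, 0, 0]
  hand: [0, 0, 0, 0, 0, 0, 0, 0]

```text
clock: 23.13
position: [0.605, -0.1215, 0.337]
ee_rot: [-0.001, 1.0, -0.001, -0.002]
contact_force: [0.1, -0.8, -3.0]
width: 0.0546
gripper_force: 43.2
```

Emit:
carry_out:
  linear:
    - [0.07, -0.025, 0]
    - [0.03, -0.013, 0]
    - [0, 0, 0]
    - [0, 0, 0]
    - [0, 0, 0]
  angular:
    - [0, 0, 0]
    - [0, 0, 0]
    - [0, 0, 0]
    - [0, 0, 0]
    - [0, 0, 0]
  hand: [0, 0, 0, 0, 0]

```text
clock: 23.55
position: [0.6524, -0.1394, 0.3379]
ee_rot: [-0.001, 1.0, -0.0, -0.003]
contact_force: [-0.7, -0.0, -2.2]
width: 0.0549
gripper_force: 43.2
```

Emit:
carry_out:
  linear:
    - [0.006, -0.002, -0.02]
    - [0, 0, -0.04]
    - [0, 0, -0.04]
    - [0, 0, -0.03]
    - [0, 0, -0.01]
    - [0, 0, -0.005]
    - [0, 0, 0]
    - [0, 0, 0]
  angular:
    - [0, 0, 0]
    - [0, 0, 0]
    - [0, 0, 0]
    - [0, 0, 0]
    - [0, 0, 0]
    - [0, 0, 0]
    - [0, 0, 0]
    - [0, 0, 0]
  hand: [0, 0, 0, 0, 0, 0, 0, 0]

```text
clock: 24.22
position: [0.6568, -0.1409, 0.2687]
ee_rot: [0.0, 1.0, -0.0, 0.001]
contact_force: [0.3, -0.0, -2.3]
width: 0.0551
gripper_force: 43.2
```

Emit:
carry_out:
  linear:
    - [0, 0, -0.002]
    - [0, 0, 0]
    - [0, 0, 0]
  angular:
    - [0, 0, 0]
    - [0, 0, 0]
    - [0, 0, 0]
  hand: [0, 0, 0]

```text
clock: 24.47
position: [0.6567, -0.1409, 0.2675]
ee_rot: [0.0, 1.0, -0.0, 0.001]
contact_force: [1.0, -0.2, -1.8]
width: 0.0552
gripper_force: 43.2
```

Emit:
carry_out:
  linear:
    - [0, 0, -0.005]
    - [0, 0, -0.004]
    - [0, 0, -0.002]
    - [0, 0, 0]
    - [0, 0, 0]
  angular:
    - [0, 0, 0]
    - [0, 0, 0]
    - [0, 0, 0]
    - [0, 0, 0]
    - [0, 0, 0]
  hand: [0, 0, 0, 0, 0]

```text
clock: 24.88
position: [0.6565, -0.1409, 0.2613]
ee_rot: [0.0, 1.0, -0.001, -0.0]
contact_force: [-1.0, -0.9, -0.4]
width: 0.0551
gripper_force: 43.6
```

Emit:
carry_out:
  linear:
    - [0, 0, -0.002]
    - [0, 0, 0]
    - [0, 0, 0]
  angular:
    - [0, 0, 0]
    - [0, 0, 0]
    - [0, 0, 0]
  hand: [0, 0, 0]

```text
clock: 25.13
position: [0.6564, -0.1408, 0.2612]
ee_rot: [0.0, 1.0, -0.0, 0.0]
contact_force: [-2.6, -0.3, 5.6]
width: 0.0547
gripper_force: 44.1
```

Emit:
carry_out:
  linear:
    - [0, 0, 0]
    - [0, 0, 0]
    - [0, 0, 0.01]
    - [0, 0, 0.05]
    - [0, 0, 0.08]
    - [0, 0, 0.08]
    - [0, 0, 0.06]
    - [0, 0, 0.01]
  angular:
    - [0, 0, 0]
    - [0, 0, 0]
    - [0, 0, 0]
    - [0, 0, 0]
    - [0, 0, 0]
    - [0, 0, 0]
    - [0, 0, 0]
    - [0, 0, 0]
  hand: [1, 1, 1, 1, 1, 1, 1, 1]

```text
clock: 25.8
position: [0.6577, -0.1412, 0.4128]
ee_rot: [0.002, 1.0, -0.0, 0.006]
contact_force: [1.3, 0.6, 0.5]
width: 0.0857
gripper_force: 0.0
```

Emit:
carry_out:
  linear:
    - [0, 0, 0]
    - [0, 0, 0]
  angular:
    - [0, 0, 0]
    - [0, 0, 0]
  hand: [1, 1]

```text
clock: 25.97
position: [0.6564, -0.1408, 0.4048]
ee_rot: [-0.0, 1.0, -0.001, -0.0]
contact_force: [0.0, -0.3, -0.8]
width: 0.0857
gripper_force: 0.0
```

```bash
python3 - <<'E'
from h import *
st,im=shot('des3');print(st['position'])
h=cv2.cvtColor(im,cv2.COLOR_BGR2HSV);g=proj('wrist',(.656,-.141,.145),st)
for t in(180,195,205,212):
  try:
    c,s,m=blob((h[...,2]>t)&(h[...,1]<40),g);print('cap',c,s,rimfit(m,.145,'wrist',st))
  except Exception as e:print(e)
c,s,m=blob((h[...,0]>100)&(h[...,0]<130)&(h[...,1]>120),proj('wrist',(.656,-.141,.078),st));print('blue',s,rimfit(m,.078,'wrist',st))
E
```

```text
[ 0.6564 -0.1408  0.4048]
cap [317.3206 257.6399] [ 255  220  115   72 4641] (((0.6488672494888306, -0.13413189351558685), 0.03772028535604477), array([ 0.6257, -0.1717], dtype=float32), array([ 0.6747, -0.0966], dtype=float32))
cap [313.8822 255.1246] [ 255  220  100   72 3853] (((0.655392050743103, -0.12899619340896606), 0.03277336806058884), array([ 0.6257, -0.1616], dtype=float32), array([ 0.6747, -0.0966], dtype=float32))
cap [331.1709 243.2777] [ 304  221   51   55 1703] (((0.6557291150093079, -0.14275576174259186), 0.019384991377592087), array([ 0.6374, -0.1615], dtype=float32), array([ 0.6741, -0.1292], dtype=float32))
cap [286.43   271.7724] [257 253  62  38 914] (((0.6392175555229187, -0.11799660325050354), 0.02382870577275753), array([ 0.6265, -0.138 ], dtype=float32), array([ 0.6527, -0.0979], dtype=float32))
blue [  218   116   209   203 12119] (((0.6564646363258362, -0.14035563170909882), 0.08805705606937408), array([ 0.5692, -0.228 ], dtype=float32), array([ 0.7435, -0.0527], dtype=float32))
```

Emit:
carry_out:
  linear:
    - [-0.01, 0.06, 0]
    - [-0.01, 0.06, 0]
    - [-0.01, 0.06, 0]
    - [-0.01, 0.06, 0]
    - [-0.01, 0.06, 0]
    - [-0.01, 0.06, 0]
    - [-0.01, 0.06, 0]
    - [-0.004, 0.019, 0]
  angular:
    - [0, 0, 0]
    - [0, 0, 0]
    - [0, 0, 0]
    - [0, 0, 0]
    - [0, 0, 0]
    - [0, 0, 0]
    - [0, 0, 0]
    - [0, 0, 0]
  hand: [1, 1, 1, 1, 1, 1, 1, 1]

```text
clock: 26.68
position: [0.6183, 0.0824, 0.4026]
ee_rot: [-0.001, 1.0, 0.001, -0.003]
contact_force: [-0.0, 0.6, -0.8]
width: 0.0855
gripper_force: 0.0
```

Emit:
carry_out:
  linear:
    - [0, 0, 0]
    - [0, 0, 0]
  angular:
    - [0, 0, 0]
    - [0, 0, 0]
  hand: [1, 1]

```text
clock: 26.85
position: [0.6195, 0.0786, 0.4036]
ee_rot: [0.001, 1.0, 0.0, -0.001]
contact_force: [0.8, -0.5, -0.8]
width: 0.0852
gripper_force: 0.0
```

```bash
python3 - <<'E'
from h import *
st,im=shot('lid2');print(st['position'],st['ee_rot'])
cv2.imwrite('pics/lid2c.png',im[:440])
E
```

```text
[0.6195 0.0786 0.4036] [ 0.0007  1.      0.0001 -0.0013]
```

View pics/lid2c.png

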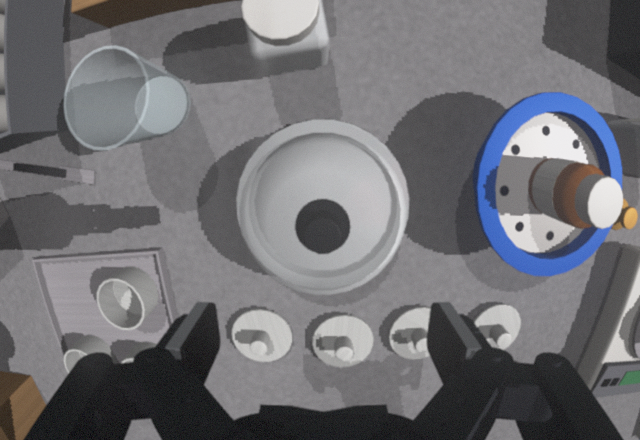

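The clear lid lies level at (323,207) with its knob at (323,227). The tall jar stands inside the desiccator, upright.

```bash
python3 - <<'E'
from h import *
st=np.load('pics/lid2.npy',allow_pickle=True).item()
im=cv2.imread('pics/lid2.png')
for z in(.002,.005,.008):
    q=np.array([onz('wrist',u,v,z,st)[:2] for u,v in((238,207),(409,207),(323,120),(323,295))]);print(z,q[2:,0],q[2:,0].mean(),q[:2,1],q[:2,1].mean())
c,s,m=blob(im.max(2)<50,(323,227));print('knob',c,s,rimfit(m,.116,'wrist',st),onz('wrist',*c,.105,st))
g=cv2.cvtColor(im,cv2.COLOR_BGR2GRAY)
print(g[207,225:260],g[207,395:425]);print(g[110:140,323],g[280:305,323])
E
```

```text
0.002 [0.7056 0.52  ] 0.6128385673267729 [ 0.1654 -0.0116] 0.07690896777329782
0.005 [0.7055 0.5214] 0.6134689623512275 [ 0.1647 -0.0108] 0.07691741897413697
0.008 [0.7054 0.5228] 0.6140993573756821 [ 0.164  -0.0101] 0.0769258701749761
knob [312.626  423.3151] [    0   308   640   172 51766] (((0.163876011967659, 0.09125614166259766), 0.5831770896911621), array([ 0.1568, -0.4918], dtype=float32), array([0.5595, 0.6743], dtype=float32)) [0.4272 0.0873 0.105 ]
[ 91  88  88  91  92  86  90  90  87  92  93 112 141 151 143 136 133 134
 138 146 154 159 158 156 148 145 148 148 148 147 140 133 137 137 139] [140 143 154 161 171 196 213 216 212 204 196 187 179 156 107  86  87  92
  84  84  88  88  88  86  88  85  86  85  86  82]
[115 113 120 119 117 119 116 118 120 145 168 175 173 175 174 176 178 176
 172 176 177 174 158 123 118 122 122 133 141 146] [156 154 153 154 150 150 150 146 139 136 145 154 154 149 138 121 122 121
 116 118 118 113 111 119 119]
```

Emit:
carry_out:
  linear:
    - [0, 0, -0.03]
    - [0, 0, -0.06]
    - [0, 0, -0.07]
    - [0, 0, -0.06]
    - [0, 0, -0.04]
    - [0, 0, -0.02]
    - [0, 0, -0.005]
    - [0, 0, 0]
  angular:
    - [0, 0, 0]
    - [0, 0, 0]
    - [0, 0, 0]
    - [0, 0, 0]
    - [0, 0, 0]
    - [0, 0, 0]
    - [0, 0, 0]
    - [0, 0, 0]
  hand: [1, 1, 1, 1, 1, 1, 1, 1]

```text
clock: 27.57
position: [0.6201, 0.0775, 0.2624]
ee_rot: [0.0, 1.0, -0.001, -0.0]
contact_force: [-0.1, -0.9, -0.2]
width: 0.0851
gripper_force: 0.0
```

Emit:
carry_out:
  linear:
    - [0, 0, 0]
    - [0, 0, 0]
    - [0, 0, 0]
    - [0, 0, 0]
    - [0, 0, 0]
    - [0, 0, 0]
    - [0, 0, 0]
    - [0, 0, 0]
  angular:
    - [0, 0, 0]
    - [0, 0, 0]
    - [0, 0, 0]
    - [0, 0, 0]
    - [0, 0, 0]
    - [0, 0, 0]
    - [0, 0, 0]
    - [0, 0, 0]
  hand: [0, 0, 0, 0, 0, 0, 0, 0]

```text
clock: 28.23
position: [0.6198, 0.0787, 0.2638]
ee_rot: [0.0, 1.0, -0.0, 0.001]
contact_force: [-0.6, -0.2, 5.9]
width: 0.0269
gripper_force: 39.7
```

Emit:
carry_out:
  linear:
    - [0, 0, 0.02]
    - [0, 0, 0.05]
    - [0, 0, 0.07]
    - [0, 0, 0.08]
    - [0, 0, 0.07]
    - [0, 0, 0.05]
    - [0, 0, 0.02]
    - [0, 0, 0]
  angular:
    - [0, 0, 0]
    - [0, 0, 0]
    - [0, 0, 0]
    - [0, 0, 0]
    - [0, 0, 0]
    - [0, 0, 0]
    - [0, 0, 0]
    - [0, 0, 0]
  hand: [0, 0, 0, 0, 0, 0, 0, 0]

```text
clock: 28.9
position: [0.6197, 0.0787, 0.4452]
ee_rot: [-0.0, 1.0, -0.0, 0.002]
contact_force: [0.5, -0.6, -3.2]
width: 0.0265
gripper_force: 40.0
```

Emit:
carry_out:
  linear:
    - [0.005, -0.03, 0]
    - [0.01, -0.06, 0]
    - [0.013, -0.07, 0]
    - [0.013, -0.07, 0]
    - [0.013, -0.07, 0]
    - [0.013, -0.07, 0]
    - [0.008, -0.045, 0]
    - [0.003, -0.02, 0]
  angular:
    - [0, 0, 0]
    - [0, 0, 0]
    - [0, 0, 0]
    - [0, 0, 0]
    - [0, 0, 0]
    - [0, 0, 0]
    - [0, 0, 0]
    - [0, 0, 0]
  hand: [0, 0, 0, 0, 0, 0, 0, 0]

```text
clock: 29.57
position: [0.6586, -0.1435, 0.4383]
ee_rot: [0.0, 1.0, -0.002, -0.003]
contact_force: [-0.2, 1.0, -3.6]
width: 0.0267
gripper_force: 40.1
```

Emit:
carry_out:
  linear:
    - [0, 0, 0]
    - [0, 0, 0]
    - [0, 0, 0]
    - [0, 0, 0]
  angular:
    - [0, 0, 0]
    - [0, 0, 0]
    - [0, 0, 0]
    - [0, 0, 0]
  hand: [0, 0, 0, 0]

```text
clock: 29.9
position: [0.6584, -0.1372, 0.4423]
ee_rot: [-0.001, 1.0, 0.0, -0.001]
contact_force: [0.2, 0.6, -3.5]
width: 0.0269
gripper_force: 40.1
```

Emit:
carry_out:
  linear:
    - [0, 0, -0.02]
    - [0, 0, -0.05]
    - [0, 0, -0.05]
    - [0, 0, -0.04]
    - [0, 0, -0.02]
    - [0, 0, -0.006]
    - [0, 0, 0]
    - [0, 0, 0]
  angular:
    - [0, 0, 0]
    - [0, 0, 0]
    - [0, 0, 0]
    - [0, 0, 0]
    - [0, 0, 0]
    - [0, 0, 0]
    - [0, 0, 0]
    - [0, 0, 0]
  hand: [0, 0, 0, 0, 0, 0, 0, 0]

```text
clock: 30.57
position: [0.6591, -0.1387, 0.3509]
ee_rot: [0.0, 1.0, -0.0, 0.001]
contact_force: [0.5, -0.4, -3.2]
width: 0.0269
gripper_force: 40.0
```

Emit:
carry_out:
  linear:
    - [0, 0, 0]
    - [0, 0, 0]
    - [0, 0, 0]
  angular:
    - [0, 0, 0]
    - [0, 0, 0]
    - [0, 0, 0]
  hand: [0, 0, 0]

```text
clock: 30.82
position: [0.6588, -0.139, 0.351]
ee_rot: [0.0, 1.0, -0.001, 0.001]
contact_force: [-0.9, 0.6, -2.7]
width: 0.0268
gripper_force: 40.0
```

Emit:
carry_out:
  linear:
    - [0, 0, -0.006]
    - [0, 0, -0.005]
    - [0, 0, -0.005]
    - [0, 0, -0.002]
    - [0, 0, 0]
    - [0, 0, 0]
  angular:
    - [0, 0, 0]
    - [0, 0, 0]
    - [0, 0, 0]
    - [0, 0, 0]
    - [0, 0, 0]
    - [0, 0, 0]
  hand: [0, 0, 0, 0, 0, 0]

```text
clock: 31.32
position: [0.6584, -0.1389, 0.3418]
ee_rot: [0.0, 1.0, -0.0, 0.0]
contact_force: [-3.7, -0.0, 5.3]
width: 0.0268
gripper_force: 40.9
```

Emit:
carry_out:
  linear:
    - [0, 0, -0.002]
    - [0, 0, 0]
    - [0, 0, 0]
  angular:
    - [0, 0, 0]
    - [0, 0, 0]
    - [0, 0, 0]
  hand: [0, 0, 0]

```text
clock: 31.57
position: [0.6583, -0.1388, 0.3418]
ee_rot: [0.0, 1.0, -0.0, 0.001]
contact_force: [-3.8, 1.4, 8.8]
width: 0.0263
gripper_force: 41.5
```

Emit:
carry_out:
  linear:
    - [0, 0, 0.002]
    - [0, 0, 0]
    - [0, 0, 0]
    - [0, 0, 0.02]
    - [0, 0, 0.06]
    - [0, 0, 0.05]
    - [0, 0, 0]
    - [0, 0, 0]
  angular:
    - [0, 0, 0]
    - [0, 0, 0]
    - [0, 0, 0]
    - [0, 0, 0]
    - [0, 0, 0]
    - [0, 0, 0]
    - [0, 0, 0]
    - [0, 0, 0]
  hand: [1, 1, 1, 1, 1, 1, 1, 1]

```text
clock: 32.23
position: [0.6591, -0.139, 0.4082]
ee_rot: [0.001, 1.0, -0.001, 0.002]
contact_force: [-0.5, 0.3, -0.5]
width: 0.0856
gripper_force: 0.0
```

```bash
python3 - <<'E'
from h import *
st,im=shot('des4');print(st['position'])
a,_=im,0
E
```

```text
[ 0.6591 -0.139   0.4082]
```

Emit:
carry_out:
  linear:
    - [-0.04, 0.034, 0]
    - [-0.05, 0.04, 0]
    - [-0.05, 0.042, 0]
    - [-0.05, 0.042, 0]
    - [-0.05, 0.042, 0]
    - [-0.05, 0.042, 0]
    - [-0.05, 0.04, 0]
    - [-0.02, 0.016, 0]
  angular:
    - [0, 0, 0]
    - [0, 0, 0]
    - [0, 0, 0]
    - [0, 0, 0]
    - [0, 0, 0]
    - [0, 0, 0]
    - [0, 0, 0]
    - [0, 0, 0]
  hand: [1, 1, 1, 1, 1, 1, 1, 1]

```text
clock: 32.95
position: [0.4748, 0.0122, 0.4043]
ee_rot: [-0.001, 1.0, 0.0, -0.003]
contact_force: [-0.8, -0.2, -0.5]
width: 0.0854
gripper_force: 0.0
```

Emit:
carry_out:
  linear:
    - [0, 0, 0]
    - [0, 0, 0]
    - [0, 0, 0]
  angular:
    - [0, 0, 0]
    - [0, 0, 0]
    - [0, 0, 0]
  hand: [1, 1, 1]

```text
clock: 33.2
position: [0.4796, 0.0095, 0.4055]
ee_rot: [0.0, 1.0, -0.001, 0.0]
contact_force: [0.5, -0.0, -0.5]
width: 0.0854
gripper_force: 0.0
```

```bash
python3 - <<'E'
from h import *
st,im=shot('lids');print(st['position'])
b=cv2.imread('pics/des4.png')
cv2.imwrite('pics/v1.png',cv2.resize(np.hstack([b[80:380,170:470],im[80:380,60:570]]),(800,296)))
E
```

```text
[0.4796 0.0095 0.4055]
```

View pics/v1.png

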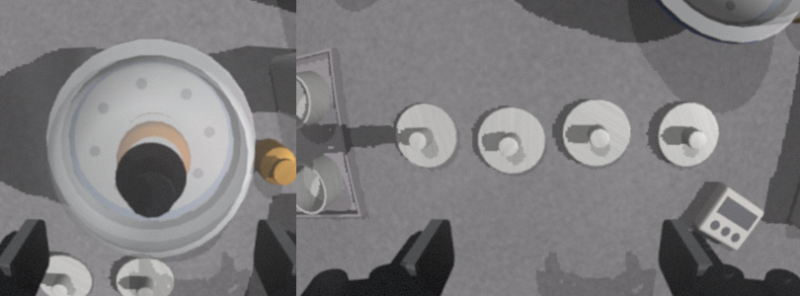

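The desiccator lid is on and concentric, with no blue showing around it. The four lids are at (426,135), (511,140), (597,133) and (688,134) in this composite.

```bash
cat >> h.py <<'E'
def plates(im,st,z,r,guess,t=150):
    h=cv2.cvtColor(im,cv2.COLOR_BGR2HSV)
    for g in guess:
        p=proj('wrist',(*g,z),st)
        for tt in(t-15,t,t+15):
            try:
                c,s,m=blob((h[...,2]>tt)&(h[...,1]<45),p,300);(q,rr),a,b=rimfit(m,z,'wrist',st)
                print(g,tt,np.array(q),'r %.4f'%rr,'box',(a+b)/2,b-a)
            except Exception as e:print(g,tt,e)
E
python3 - <<'E'
from h import *
st=np.load('pics/des4.npy',allow_pickle=True).item()
for z in(.080,.084):
    q=np.array([onz('wrist',u,v,z,st)[:2] for u,v in((218.6,207),(428.2,207),(323,119.5))]);print(q[2,0]-.088,q[:2,1].mean(),q[0,1]-q[1,1])
st=np.load('pics/lids.npy',allow_pickle=True).item();im=cv2.imread('pics/lids.png')
plates(im,st,.011,.035,[(.474,.146),(.465,.057),(.471,-.03),(.472,-.129)],130)
E
```

```text
0.6570543804755876 -0.1404252146709634 0.17560068621372232
0.6568611683894298 -0.14041536223893716 0.17324691279594512
(0.474, 0.146) 115 [ 0.2775 -0.1486] r 0.6777 box [ 0.3349 -0.0972] [0.8356 1.2503]
(0.474, 0.146) 130 [0.4777 0.1308] r 0.0958 box [0.4773 0.1431] [0.1635 0.1601]
(0.474, 0.146) 145 [0.4709 0.1478] r 0.0358 box [0.471  0.1464] [0.0691 0.0673]
(0.465, 0.057) 115 [ 0.2775 -0.1486] r 0.6777 box [ 0.3349 -0.0972] [0.8356 1.2503]
(0.465, 0.057) 130 [0.4688 0.0528] r 0.0398 box [0.4665 0.0522] [0.0727 0.075 ]
(0.465, 0.057) 145 [0.4649 0.0548] r 0.0352 box [0.4646 0.0552] [0.0689 0.0689]
(0.471, -0.03) 115 [ 0.2775 -0.1486] r 0.6777 box [ 0.3349 -0.0972] [0.8356 1.2503]
(0.471, -0.03) 130 [ 0.4551 -0.0616] r 0.0931 box [ 0.4551 -0.0702] [0.1854 0.1438]
(0.471, -0.03) 145 [ 0.4731 -0.0331] r 0.0353 box [ 0.473 -0.033] [0.0682 0.0695]
(0.472, -0.129) 115 [ 0.5313 -0.386 ] r 0.1450 box [ 0.5321 -0.3608] [0.2698 0.16  ]
(0.472, -0.129) 130 [ 0.4709 -0.1417] r 0.0443 box [ 0.4699 -0.1419] [0.0739 0.0877]
(0.472, -0.129) 145 [ 0.4721 -0.1328] r 0.0352 box [ 0.4722 -0.1328] [0.0692 0.0694]
```

Emit:
carry_out:
  linear:
    - [-0.003, 0.06, 0]
    - [-0.003, 0.08, 0]
    - [-0.003, 0.08, 0]
    - [-0.003, 0.08, 0]
    - [-0.003, 0.08, 0]
    - [-0.003, 0.08, 0]
    - [-0.003, 0.08, 0]
    - [-0.003, 0.08, 0]
  angular:
    - [0, 0, 0]
    - [0, 0, 0]
    - [0, 0, 0]
    - [0, 0, 0]
    - [0, 0, 0]
    - [0, 0, 0]
    - [0, 0, 0]
    - [0, 0, 0]
  hand: [1, 1, 1, 1, 1, 1, 1, 1]

```text
clock: 33.92
position: [0.4678, 0.322, 0.4051]
ee_rot: [0.0, 1.0, -0.001, 0.0]
contact_force: [0.8, -0.6, -0.1]
width: 0.0854
gripper_force: 0.0
```

Emit:
carry_out:
  linear:
    - [0, 0.04, 0]
    - [0, 0, 0]
    - [0, 0, 0]
    - [0, 0, 0]
    - [0, 0, 0]
  angular:
    - [0, 0, 0]
    - [0, 0, 0]
    - [0, 0, 0]
    - [0, 0, 0]
    - [0, 0, 0]
  hand: [1, 1, 1, 1, 1]

```text
clock: 34.33
position: [0.4673, 0.3389, 0.4054]
ee_rot: [0.001, 1.0, -0.001, -0.0]
contact_force: [0.3, 0.4, 0.6]
width: 0.0854
gripper_force: 0.0
```

```bash
python3 - <<'E'
from h import *
st,im=shot('tins');print(st['position'])
cv2.imwrite('pics/tinsc.png',im[60:400])
E
```

```text
[0.4673 0.3389 0.4054]
```

View pics/tinsc.png

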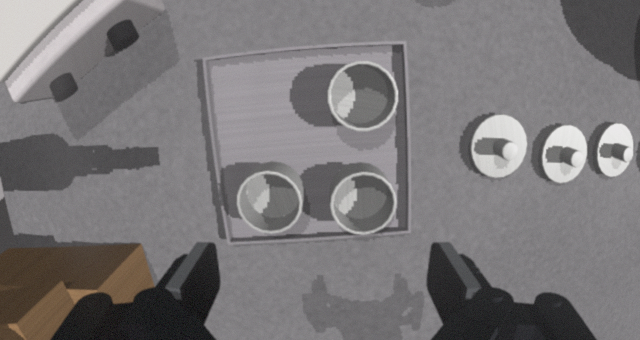

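The tins picture shows three tins on the tray. In full-image pixels the rims are centred at (363,156), (364,263) and (270,262), and all are empty and upright.

```bash
cat >> h.py <<'E'
def ring(im,st,g,z=.043,r0=.0305,it=3,tol=.006):
    G=cv2.GaussianBlur(cv2.cvtColor(im,cv2.COLOR_BGR2GRAY),(3,3),0);g=np.array(g,float)
    rs=np.arange(r0-tol,r0+tol,.0005)
    for _ in range(it):
        P=[]
        for a in np.arange(0,2*np.pi,.05):
            d=np.array([np.cos(a),np.sin(a)]);uv=np.array([proj('wrist',(*(g+r*d),z),st) for r in rs]).astype(np.float32)
            v=cv2.remap(G,uv[None,:,0],uv[None,:,1],cv2.INTER_LINEAR)[0].astype(float)
            i=v.argmax()
            if v[i]>140:P.append(g+rs[i]*d)
        P=np.array(P);s=np.linalg.lstsq(np.c_[2*P,np.ones(len(P))],(P**2).sum(1),rcond=None)[0]
        g=s[:2]
    return g,np.sqrt(s[2]+g@g),len(P)
E
python3 - <<'E'
from h import *
st=np.load('pics/tins.npy',allow_pickle=True).item();im=cv2.imread('pics/tins.png')
for uv in((363,156),(364,263),(270,262)):
    g=onz('wrist',*uv,.043,st)[:2];print(g,*ring(im,st,g))
plates(im,st,.011,.035,[(.471,.147)],145)
E
```

```text
Traceback (most recent call last):
  File "h.py", line 56, in ring
    d=np.array([np.cos(a),np.sin(a)]);uv=np.array([proj('wrist',(*(g+r*d),z),st) for r in rs]).astype(np.float32)
                                                   ~~~~^^^^^^^^^^^^^^^^^^^^^^^^^
  File "h.py", line 17, in proj
    c=manip.camera_params(n)
ValueError: time passes only in moves, steps and waits
```

```bash
sed -i 's/c=manip.camera_params(n)/c=cam(n)/; s/^def ray/import functools\n@functools.cache\ndef cam(n): return manip.camera_params(n)\ndef ray/' h.py
python3 - <<'E'
from h import *
st=np.load('pics/tins.npy',allow_pickle=True).item();im=cv2.imread('pics/tins.png')
for uv in((363,156),(364,263),(270,262)):
    g=onz('wrist',*uv,.043,st)[:2];print(g,*ring(im,st,g))
plates(im,st,.011,.035,[(.471,.147)],145)
E
```

```text
[0.5208 0.3022] [0.5215 0.3015] 0.02987249147188318 126
[0.42   0.2989] [0.4194 0.2991] 0.030251065842835854 126
[0.4211 0.3886] [0.4203 0.3896] 0.030278819090337448 126
(0.471, 0.147) 130 [0.4826 0.1948] r 0.3268 box [0.5201 0.1919] [0.3582 0.6025]
(0.471, 0.147) 145 [0.4718 0.1469] r 0.0355 box [0.4719 0.1471] [0.0698 0.0703]
(0.471, 0.147) 160 [0.4717 0.1472] r 0.0350 box [0.472  0.1471] [0.0677 0.0691]
```

Emit:
carry_out:
  linear:
    - [0.002, -0.06, 0]
    - [0.002, -0.08, 0]
    - [0.002, -0.08, -0.02]
    - [0.002, -0.08, -0.03]
    - [0.001, -0.06, -0.05]
    - [0, -0.021, -0.06]
    - [0, 0, -0.07]
    - [0, 0, -0.07]
  angular:
    - [0, 0, 0]
    - [0, 0, 0]
    - [0, 0, 0]
    - [0, 0, 0]
    - [0, 0, 0]
    - [0, 0, 0]
    - [0, 0, 0]
    - [0, 0, 0]
  hand: [0.5, 0.5, 0.5, 0.5, 0.5, 0.5, 0.5, 0.5]

```text
clock: 35.05
position: [0.4712, 0.1483, 0.256]
ee_rot: [-0.0, 1.0, -0.003, 0.002]
contact_force: [0.9, -0.6, -1.3]
width: 0.043
gripper_force: 0.0
```

Emit:
carry_out:
  linear:
    - [0, 0, -0.05]
    - [0, 0, -0.04]
    - [0, 0, -0.02]
    - [0, 0, 0]
    - [0, 0, 0]
    - [0, 0, 0]
    - [0, 0, 0]
  angular:
    - [0, 0, 0]
    - [0, 0, 0]
    - [0, 0, 0]
    - [0, 0, 0]
    - [0, 0, 0]
    - [0, 0, 0]
    - [0, 0, 0]
  hand: [0.5, 0.5, 0.5, 0.5, 0.5, 0.5, 0.5]

```text
clock: 35.63
position: [0.4717, 0.1504, 0.2024]
ee_rot: [-0.0, 1.0, -0.001, 0.001]
contact_force: [0.9, 0.1, 1.3]
width: 0.043
gripper_force: 0.0
```

Emit:
carry_out:
  linear:
    - [0, 0, -0.015]
    - [0, 0, -0.01]
    - [0, 0, -0.005]
    - [0, 0, 0]
    - [0, 0, 0]
  angular:
    - [0, 0, 0]
    - [0, 0, 0]
    - [0, 0, 0]
    - [0, 0, 0]
    - [0, 0, 0]
  hand: [0.5, 0.5, 0.5, 0.5, 0.5]

```text
clock: 36.05
position: [0.4709, 0.1506, 0.1858]
ee_rot: [0.0, 1.0, -0.0, -0.0]
contact_force: [0.3, -0.3, -0.8]
width: 0.0425
gripper_force: 0.0
```

Emit:
carry_out:
  linear:
    - [0, 0, 0]
    - [0, 0, 0]
    - [0, 0, 0]
    - [0, 0, 0]
    - [0, 0, 0]
    - [0, 0, 0]
  angular:
    - [0, 0, 0]
    - [0, 0, 0]
    - [0, 0, 0]
    - [0, 0, 0]
    - [0, 0, 0]
    - [0, 0, 0]
  hand: [0, 0, 0, 0, 0, 0]

```text
clock: 36.55
position: [0.4713, 0.1507, 0.1863]
ee_rot: [-0.0, 1.0, -0.001, 0.0]
contact_force: [0.1, 0.6, 2.2]
width: 0.0185
gripper_force: 39.1
```

Emit:
carry_out:
  linear:
    - [0, 0, 0.02]
    - [0, 0, 0.05]
    - [0, 0, 0.05]
    - [0, 0, 0.03]
    - [0, 0, 0.01]
    - [0, 0, 0]
  angular:
    - [0, 0, 0]
    - [0, 0, 0]
    - [0, 0, 0]
    - [0, 0, 0]
    - [0, 0, 0]
    - [0, 0, 0]
  hand: [0, 0, 0, 0, 0, 0]

```text
clock: 37.05
position: [0.4713, 0.1507, 0.2671]
ee_rot: [-0.0, 1.0, -0.0, 0.001]
contact_force: [-0.3, 0.0, -0.4]
width: 0.0185
gripper_force: 39.1
```

Emit:
carry_out:
  linear:
    - [0.01, 0.03, 0]
    - [0.02, 0.06, 0]
    - [0.02, 0.07, 0]
    - [0.02, 0.06, 0]
    - [0.015, 0.045, 0]
    - [0.01, 0.03, 0]
    - [0.005, 0.01, 0]
    - [0, 0, 0]
  angular:
    - [0, 0, 0]
    - [0, 0, 0]
    - [0, 0, 0]
    - [0, 0, 0]
    - [0, 0, 0]
    - [0, 0, 0]
    - [0, 0, 0]
    - [0, 0, 0]
  hand: [0, 0, 0, 0, 0, 0, 0, 0]

```text
clock: 37.72
position: [0.521, 0.3039, 0.2643]
ee_rot: [0.001, 1.0, 0.0, -0.001]
contact_force: [-0.2, 0.8, -1.1]
width: 0.0187
gripper_force: 39.2
```

Emit:
carry_out:
  linear:
    - [0, 0, 0]
    - [0, 0, 0]
    - [0, 0, 0]
    - [0, 0, 0]
  angular:
    - [0, 0, 0]
    - [0, 0, 0]
    - [0, 0, 0]
    - [0, 0, 0]
  hand: [0, 0, 0, 0]

```text
clock: 38.05
position: [0.5208, 0.3021, 0.2662]
ee_rot: [0.0, 1.0, -0.001, -0.0]
contact_force: [0.7, -0.0, -0.6]
width: 0.0189
gripper_force: 39.2
```

```bash
python3 - <<'E'
from h import *
st,im=shot('hov1');print(st['position'],st['ee_rot'],st['width'])
h=cv2.cvtColor(im,cv2.COLOR_BGR2HSV)
for z in (st['position'][2]-.186+.011,):plates(im,st,z,.035,[(.521,.3015)],145)
cv2.imwrite('pics/hov1c.png',im[100:400,120:520])
E
```

```text
[0.5208 0.3021 0.2662] [ 0.0002  1.     -0.001  -0.0002] 0.01891313520906168
(0.521, 0.3015) 130 [0.4823 0.3045] r 0.0223 box [0.4816 0.3035] [0.037  0.0282]
(0.521, 0.3015) 145 [0.4928 0.3012] r 0.0121 box [0.4928 0.3012] [0.0126 0.0222]
(0.521, 0.3015) 160 [0.5274 0.2987] r 0.0356 box [0.5346 0.3004] [0.055  0.0673]
```

View pics/hov1c.png

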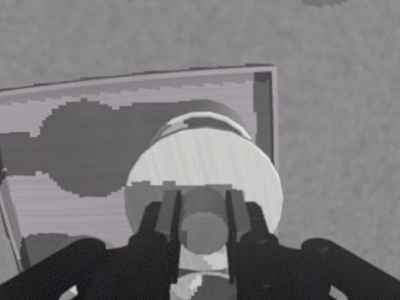

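The picture shows the lid held level in the fingers over the far tin, at crop (204,200), with the tin's rim just showing beyond it.

Emit:
carry_out:
  linear:
    - [0.001, 0.002, -0.02]
    - [0, 0, -0.03]
    - [0, 0, -0.015]
    - [0, 0, 0]
    - [0, 0, 0]
    - [0, 0, 0]
  angular:
    - [0, 0, 0]
    - [0, 0, 0]
    - [0, 0, 0]
    - [0, 0, 0]
    - [0, 0, 0]
    - [0, 0, 0]
  hand: [0, 0, 0, 0, 0, 0]

```text
clock: 38.6
position: [0.5218, 0.3042, 0.2338]
ee_rot: [-0.0, 1.0, -0.001, 0.0]
contact_force: [0.3, 1.2, -0.9]
width: 0.0179
gripper_force: 39.2
```

Emit:
carry_out:
  linear:
    - [0, 0, -0.004]
    - [0, 0, -0.004]
    - [0, 0, 0]
    - [0, 0, 0]
    - [0, 0, 0]
  angular:
    - [0, 0, 0]
    - [0, 0, 0]
    - [0, 0, 0]
    - [0, 0, 0]
    - [0, 0, 0]
  hand: [0, 0, 0, 0, 0]

```text
clock: 39.02
position: [0.5216, 0.3042, 0.2297]
ee_rot: [-0.0, 1.0, -0.0, 0.0]
contact_force: [0.8, -0.2, -0.3]
width: 0.0188
gripper_force: 39.1
```

Emit:
carry_out:
  linear:
    - [0, 0, -0.004]
    - [0, 0, 0]
    - [0, 0, 0]
    - [0, 0, 0]
  angular:
    - [0, 0, 0]
    - [0, 0, 0]
    - [0, 0, 0]
    - [0, 0, 0]
  hand: [0, 0, 0, 0]

```text
clock: 39.35
position: [0.5216, 0.3041, 0.2276]
ee_rot: [0.0, 1.0, -0.0, -0.0]
contact_force: [0.1, 0.2, -0.0]
width: 0.0186
gripper_force: 39.0
```

Emit:
carry_out:
  linear:
    - [0, -0.002, 0]
    - [0, 0, -0.003]
    - [0, 0, 0]
    - [0, 0, 0]
    - [0, 0, 0]
  angular:
    - [0, 0, 0]
    - [0, 0, 0]
    - [0, 0, 0]
    - [0, 0, 0]
    - [0, 0, 0]
  hand: [0, 0, 0, 0, 0]

```text
clock: 39.77
position: [0.5216, 0.3031, 0.2261]
ee_rot: [0.0, 1.0, -0.001, -0.0]
contact_force: [-0.1, -0.1, -0.6]
width: 0.0184
gripper_force: 39.0
```

Emit:
carry_out:
  linear:
    - [0, 0, -0.003]
    - [0, 0, 0]
    - [0, 0, 0]
    - [0, 0, 0]
  angular:
    - [0, 0, 0]
    - [0, 0, 0]
    - [0, 0, 0]
    - [0, 0, 0]
  hand: [0, 0, 0, 0]

```text
clock: 40.1
position: [0.5216, 0.3031, 0.2246]
ee_rot: [0.0, 1.0, -0.0, -0.0]
contact_force: [0.9, 0.1, -1.9]
width: 0.0186
gripper_force: 39.0
```

Emit:
carry_out:
  linear:
    - [0, 0, -0.003]
    - [0, 0, 0]
    - [0, 0, 0]
    - [0, 0, 0]
  angular:
    - [0, 0, 0]
    - [0, 0, 0]
    - [0, 0, 0]
    - [0, 0, 0]
  hand: [0, 0, 0, 0]

```text
clock: 40.43
position: [0.5217, 0.3032, 0.2234]
ee_rot: [-0.0, 1.0, -0.001, 0.0]
contact_force: [-0.7, -0.6, 2.8]
width: 0.0187
gripper_force: 39.4
```

Emit:
carry_out:
  linear:
    - [0, 0, 0]
    - [0, 0, 0]
    - [0, 0, 0]
    - [0, 0, 0.04]
    - [0, 0, 0.07]
    - [0, 0, 0.08]
    - [0, 0, 0.08]
    - [0, 0, 0.08]
  angular:
    - [0, 0, 0]
    - [0, 0, 0]
    - [0, 0, 0]
    - [0, 0, 0]
    - [0, 0, 0]
    - [0, 0, 0]
    - [0, 0, 0]
    - [0, 0, 0]
  hand: [0.5, 0.5, 0.5, 0.5, 0.5, 0.5, 0.5, 0.5]

```text
clock: 41.1
position: [0.5212, 0.303, 0.3996]
ee_rot: [0.0, 1.0, -0.001, -0.0]
contact_force: [0.6, 0.1, 0.3]
width: 0.043
gripper_force: 0.0
```

Emit:
carry_out:
  linear:
    - [-0.015, -0.07, 0]
    - [-0.017, -0.075, 0]
    - [-0.017, -0.075, 0]
    - [-0.017, -0.075, 0]
    - [-0.017, -0.075, 0]
    - [-0.017, -0.075, 0]
    - [-0.013, -0.049, 0]
    - [0, 0, 0]
  angular:
    - [0, 0, 0]
    - [0, 0, 0]
    - [0, 0, 0]
    - [0, 0, 0]
    - [0, 0, 0]
    - [0, 0, 0]
    - [0, 0, 0]
    - [0, 0, 0]
  hand: [0.5, 0.5, 0.5, 0.5, 0.5, 0.5, 0.5, 0.5]

```text
clock: 41.77
position: [0.4636, 0.0525, 0.3981]
ee_rot: [0.001, 1.0, -0.003, -0.001]
contact_force: [-0.6, -0.0, -0.0]
width: 0.0427
gripper_force: 0.0
```

Emit:
carry_out:
  linear:
    - [0, 0, 0]
    - [0, 0, 0]
    - [0, 0, 0]
  angular:
    - [0, 0, 0]
    - [0, 0, 0]
    - [0, 0, 0]
  hand: [0.5, 0.5, 0.5]

```text
clock: 42.02
position: [0.4654, 0.0569, 0.3981]
ee_rot: [-0.0, 1.0, -0.0, 0.0]
contact_force: [0.2, 0.9, 0.1]
width: 0.0428
gripper_force: 0.0
```

```bash
python3 - <<'E'
from h import *
st,im=shot('l2');print(st['position'])
plates(im,st,.011,.035,[(.465,.055),(.473,-.033)],155)
# seated lid on tin C: plate top z .003+.034+.011=.048
plates(im,st,.048,.035,[(.5215,.3015)],155)
E
```

```text
[0.4654 0.0569 0.3981]
(0.465, 0.055) 140 [0.4675 0.0531] r 0.0384 box [0.4655 0.0542] [0.0713 0.0698]
(0.465, 0.055) 155 [0.4651 0.0548] r 0.0350 box [0.4654 0.0546] [0.0691 0.0689]
(0.465, 0.055) 170 [0.4651 0.0549] r 0.0347 box [0.465  0.0551] [0.0682 0.068 ]
(0.473, -0.033) 140 [ 0.4517 -0.0578] r 0.0678 box [ 0.4603 -0.0554] [0.109  0.1144]
(0.473, -0.033) 155 [ 0.4731 -0.0332] r 0.0352 box [ 0.473  -0.0331] [0.0692 0.0697]
(0.473, -0.033) 170 [ 0.4729 -0.033 ] r 0.0348 box [ 0.4726 -0.0334] [0.0682 0.0686]
(0.5215, 0.3015) 140 [0.5269 0.3223] r 0.0841 box [0.5212 0.3228] [0.0796 0.1618]
(0.5215, 0.3015) 155 [0.5207 0.3044] r 0.0375 box [0.5207 0.3026] [0.0711 0.0698]
(0.5215, 0.3015) 170 [0.5214 0.3027] r 0.0350 box [0.5214 0.3022] [0.0688 0.0679]
```

Emit:
carry_out:
  linear:
    - [0, -0.001, -0.04]
    - [0, 0, -0.07]
    - [0, 0, -0.08]
    - [0, 0, -0.08]
    - [0, 0, -0.06]
    - [0, 0, -0.04]
    - [0, 0, -0.02]
    - [0, 0, 0]
  angular:
    - [0, 0, 0]
    - [0, 0, 0]
    - [0, 0, 0]
    - [0, 0, 0]
    - [0, 0, 0]
    - [0, 0, 0]
    - [0, 0, 0]
    - [0, 0, 0]
  hand: [0.5, 0.5, 0.5, 0.5, 0.5, 0.5, 0.5, 0.5]

```text
clock: 42.73
position: [0.4642, 0.0567, 0.2005]
ee_rot: [-0.0, 1.0, 0.0, -0.003]
contact_force: [-0.4, 0.3, 1.2]
width: 0.0432
gripper_force: 0.0
```

Emit:
carry_out:
  linear:
    - [0, 0, -0.01]
    - [0, 0, -0.01]
    - [0, 0, -0.005]
    - [0, 0, 0]
    - [0, 0, 0]
    - [0, 0, 0]
  angular:
    - [0, 0, 0]
    - [0, 0, 0]
    - [0, 0, 0]
    - [0, 0, 0]
    - [0, 0, 0]
    - [0, 0, 0]
  hand: [0.5, 0.5, 0.5, 0.5, 0.5, 0.5]

```text
clock: 43.23
position: [0.4653, 0.0556, 0.1911]
ee_rot: [0.0, 1.0, -0.0, 0.001]
contact_force: [-0.5, -0.1, 0.1]
width: 0.0426
gripper_force: 0.0
```

Emit:
carry_out:
  linear:
    - [0, 0, -0.006]
    - [0, 0, -0.004]
    - [0, 0, 0]
    - [0, 0, 0]
    - [0, 0, 0]
  angular:
    - [0, 0, 0]
    - [0, 0, 0]
    - [0, 0, 0]
    - [0, 0, 0]
    - [0, 0, 0]
  hand: [0.5, 0.5, 0.5, 0.5, 0.5]

```text
clock: 43.65
position: [0.4651, 0.0556, 0.1856]
ee_rot: [0.0, 1.0, -0.001, -0.0]
contact_force: [0.3, 0.2, -0.3]
width: 0.0428
gripper_force: 0.0
```

Emit:
carry_out:
  linear:
    - [0, 0, 0]
    - [0, 0, 0]
    - [0, 0, 0]
    - [0, 0, 0]
    - [0, 0, 0]
    - [0, 0, 0]
  angular:
    - [0, 0, 0]
    - [0, 0, 0]
    - [0, 0, 0]
    - [0, 0, 0]
    - [0, 0, 0]
    - [0, 0, 0]
  hand: [0, 0, 0, 0, 0, 0]

```text
clock: 44.15
position: [0.4652, 0.0556, 0.1858]
ee_rot: [0.0, 1.0, -0.001, 0.0]
contact_force: [-0.3, -0.3, 3.4]
width: 0.0185
gripper_force: 39.0
```

Emit:
carry_out:
  linear:
    - [0, 0, 0.02]
    - [0, 0, 0.05]
    - [0, 0, 0.05]
    - [0, 0, 0.03]
    - [0, 0, 0.01]
    - [0, 0, 0]
  angular:
    - [0, 0, 0]
    - [0, 0, 0]
    - [0, 0, 0]
    - [0, 0, 0]
    - [0, 0, 0]
    - [0, 0, 0]
  hand: [0, 0, 0, 0, 0, 0]

```text
clock: 44.65
position: [0.4654, 0.0556, 0.2665]
ee_rot: [0.0, 1.0, -0.0, 0.001]
contact_force: [1.2, 0.7, 0.3]
width: 0.0186
gripper_force: 39.1
```

Emit:
carry_out:
  linear:
    - [-0.005, 0.03, 0]
    - [-0.01, 0.06, 0]
    - [-0.01, 0.07, 0]
    - [-0.01, 0.075, 0]
    - [-0.01, 0.075, 0]
    - [-0.01, 0.075, 0]
    - [-0.01, 0.075, 0]
    - [-0.01, 0.07, 0]
  angular:
    - [0, 0, 0]
    - [0, 0, 0]
    - [0, 0, 0]
    - [0, 0, 0]
    - [0, 0, 0]
    - [0, 0, 0]
    - [0, 0, 0]
    - [0, 0, 0]
  hand: [0, 0, 0, 0, 0, 0, 0, 0]

```text
clock: 45.32
position: [0.4264, 0.3223, 0.2637]
ee_rot: [0.001, 1.0, -0.0, -0.001]
contact_force: [1.3, -0.8, 0.0]
width: 0.0186
gripper_force: 39.2
```

Emit:
carry_out:
  linear:
    - [-0.008, 0.06, 0]
    - [-0.005, 0.05, 0]
    - [-0.002, 0.025, 0]
    - [0, 0.006, 0]
    - [0, 0, 0]
    - [0, 0, 0]
    - [0, 0, 0]
    - [0, 0, 0]
  angular:
    - [0, 0, 0]
    - [0, 0, 0]
    - [0, 0, 0]
    - [0, 0, 0]
    - [0, 0, 0]
    - [0, 0, 0]
    - [0, 0, 0]
    - [0, 0, 0]
  hand: [0, 0, 0, 0, 0, 0, 0, 0]

```text
clock: 45.98
position: [0.4203, 0.3897, 0.2656]
ee_rot: [0.0, 1.0, -0.001, -0.0]
contact_force: [0.1, 0.1, 0.7]
width: 0.0183
gripper_force: 39.2
```

Emit:
carry_out:
  linear:
    - [0, 0, -0.02]
    - [0, 0, -0.03]
    - [0, 0, -0.02]
    - [0, 0, -0.005]
    - [0, 0, 0]
    - [0, 0, 0]
    - [0, 0, 0]
    - [0, 0, 0]
  angular:
    - [0, 0, 0]
    - [0, 0, 0]
    - [0, 0, 0]
    - [0, 0, 0]
    - [0, 0, 0]
    - [0, 0, 0]
    - [0, 0, 0]
    - [0, 0, 0]
  hand: [0, 0, 0, 0, 0, 0, 0, 0]

```text
clock: 46.65
position: [0.4203, 0.3913, 0.2287]
ee_rot: [-0.0, 1.0, -0.0, 0.001]
contact_force: [-0.1, 0.1, -1.4]
width: 0.0185
gripper_force: 39.2
```

Aligned to within 0.5 mm, so I'm inserting.

Emit:
carry_out:
  linear:
    - [0, 0, -0.003]
    - [0, 0, -0.003]
    - [0, 0, 0]
    - [0, 0, 0]
    - [0, 0, 0]
  angular:
    - [0, 0, 0]
    - [0, 0, 0]
    - [0, 0, 0]
    - [0, 0, 0]
    - [0, 0, 0]
  hand: [0, 0, 0, 0, 0]

```text
clock: 47.07
position: [0.42, 0.3911, 0.2251]
ee_rot: [0.0, 1.0, -0.0, -0.0]
contact_force: [0.7, -0.2, -1.0]
width: 0.0185
gripper_force: 39.2
```

Emit:
carry_out:
  linear:
    - [0, 0, -0.003]
    - [0, 0, 0]
    - [0, 0, 0]
    - [0, 0, 0]
  angular:
    - [0, 0, 0]
    - [0, 0, 0]
    - [0, 0, 0]
    - [0, 0, 0]
  hand: [0, 0, 0, 0]

```text
clock: 47.4
position: [0.4201, 0.3911, 0.2236]
ee_rot: [0.0, 1.0, -0.0, -0.0]
contact_force: [0.2, -0.5, -0.3]
width: 0.0184
gripper_force: 39.2
```

Emit:
carry_out:
  linear:
    - [0, 0, -0.002]
    - [0, 0, 0]
    - [0, 0, 0]
    - [0, 0, 0]
  angular:
    - [0, 0, 0]
    - [0, 0, 0]
    - [0, 0, 0]
    - [0, 0, 0]
  hand: [0, 0, 0, 0]

```text
clock: 47.73
position: [0.4202, 0.3912, 0.2228]
ee_rot: [-0.0, 1.0, -0.0, 0.0]
contact_force: [-0.9, 0.2, 1.9]
width: 0.0184
gripper_force: 39.4
```

Emit:
carry_out:
  linear:
    - [0, 0, 0]
    - [0, 0, 0]
    - [0, 0, 0]
    - [0, 0, 0.04]
    - [0, 0, 0.07]
    - [0, 0, 0.08]
    - [0, 0, 0.08]
    - [0, 0, 0.08]
  angular:
    - [0, 0, 0]
    - [0, 0, 0]
    - [0, 0, 0]
    - [0, 0, 0]
    - [0, 0, 0]
    - [0, 0, 0]
    - [0, 0, 0]
    - [0, 0, 0]
  hand: [0.5, 0.5, 0.5, 0.5, 0.5, 0.5, 0.5, 0.5]

```text
clock: 48.4
position: [0.4197, 0.3909, 0.3992]
ee_rot: [0.0, 1.0, -0.001, -0.0]
contact_force: [0.7, 1.1, -0.3]
width: 0.0423
gripper_force: 0.0
```

Emit:
carry_out:
  linear:
    - [0.01, -0.076, 0]
    - [0.01, -0.08, 0]
    - [0.01, -0.08, 0]
    - [0.01, -0.08, 0]
    - [0.01, -0.08, 0]
    - [0.01, -0.08, 0]
    - [0.01, -0.08, 0]
    - [0.01, -0.08, 0]
  angular:
    - [0, 0, 0]
    - [0, 0, 0]
    - [0, 0, 0]
    - [0, 0, 0]
    - [0, 0, 0]
    - [0, 0, 0]
    - [0, 0, 0]
    - [0, 0, 0]
  hand: [0.5, 0.5, 0.5, 0.5, 0.5, 0.5, 0.5, 0.5]

```text
clock: 49.07
position: [0.4597, 0.0713, 0.3977]
ee_rot: [0.0, 1.0, -0.0, 0.0]
contact_force: [0.2, -0.1, -0.5]
width: 0.0426
gripper_force: 0.0
```

Emit:
carry_out:
  linear:
    - [0.01, -0.08, 0]
    - [0.01, -0.08, 0]
    - [0.006, -0.05, 0]
    - [0, 0, 0]
    - [0, 0, 0]
    - [0, 0, 0]
    - [0, 0, 0]
  angular:
    - [0, 0, 0]
    - [0, 0, 0]
    - [0, 0, 0]
    - [0, 0, 0]
    - [0, 0, 0]
    - [0, 0, 0]
    - [0, 0, 0]
  hand: [0.5, 0.5, 0.5, 0.5, 0.5, 0.5, 0.5]

```text
clock: 49.65
position: [0.4728, -0.0308, 0.3975]
ee_rot: [-0.0, 1.0, 0.0, -0.0]
contact_force: [-1.3, -0.2, 0.1]
width: 0.043
gripper_force: 0.0
```

```bash
python3 - <<'E'
from h import *
st,im=shot('l3');print(st['position'])
plates(im,st,.011,.035,[(.473,-.033),(.472,-.133)],155)
E
```

```text
[ 0.4728 -0.0308  0.3975]
(0.473, -0.033) 140 [ 0.4465 -0.0632] r 0.0838 box [ 0.4465 -0.068 ] [0.1662 0.1406]
(0.473, -0.033) 155 [ 0.4731 -0.033 ] r 0.0353 box [ 0.4728 -0.0331] [0.069  0.0688]
(0.473, -0.033) 170 [ 0.4731 -0.0328] r 0.0349 box [ 0.4728 -0.0327] [0.067  0.0677]
(0.472, -0.133) 140 [ 0.4777 -0.1445] r 0.0481 box [ 0.4723 -0.1441] [0.0699 0.0922]
(0.472, -0.133) 155 [ 0.472  -0.1329] r 0.0352 box [ 0.4719 -0.133 ] [0.069  0.0698]
(0.472, -0.133) 170 [ 0.4721 -0.1327] r 0.0349 box [ 0.4724 -0.133 ] [0.0679 0.0682]
```

Emit:
carry_out:
  linear:
    - [0, -0.001, -0.04]
    - [0, 0, -0.07]
    - [0, 0, -0.08]
    - [0, 0, -0.08]
    - [0, 0, -0.06]
    - [0, 0, -0.04]
    - [0, 0, -0.02]
    - [0, 0, 0]
  angular:
    - [0, 0, 0]
    - [0, 0, 0]
    - [0, 0, 0]
    - [0, 0, 0]
    - [0, 0, 0]
    - [0, 0, 0]
    - [0, 0, 0]
    - [0, 0, 0]
  hand: [0.5, 0.5, 0.5, 0.5, 0.5, 0.5, 0.5, 0.5]

```text
clock: 50.37
position: [0.4719, -0.031, 0.2003]
ee_rot: [-0.001, 1.0, 0.001, -0.003]
contact_force: [-0.0, 0.3, 0.5]
width: 0.0426
gripper_force: 0.0
```

Emit:
carry_out:
  linear:
    - [0, 0, -0.01]
    - [0, 0, -0.01]
    - [0, 0, -0.008]
    - [0, 0, -0.006]
    - [0, 0, 0]
    - [0, 0, 0]
    - [0, 0, 0]
  angular:
    - [0, 0, 0]
    - [0, 0, 0]
    - [0, 0, 0]
    - [0, 0, 0]
    - [0, 0, 0]
    - [0, 0, 0]
    - [0, 0, 0]
  hand: [0.5, 0.5, 0.5, 0.5, 0.5, 0.5, 0.5]

```text
clock: 50.95
position: [0.4732, -0.0325, 0.1859]
ee_rot: [0.0, 1.0, -0.001, 0.0]
contact_force: [-0.4, -0.2, 0.0]
width: 0.0426
gripper_force: 0.0
```

Emit:
carry_out:
  linear:
    - [0, 0, 0]
    - [0, 0, 0]
    - [0, 0, 0]
    - [0, 0, 0]
    - [0, 0, 0]
    - [0, 0, 0]
  angular:
    - [0, 0, 0]
    - [0, 0, 0]
    - [0, 0, 0]
    - [0, 0, 0]
    - [0, 0, 0]
    - [0, 0, 0]
  hand: [0, 0, 0, 0, 0, 0]

```text
clock: 51.45
position: [0.4732, -0.0325, 0.186]
ee_rot: [0.0, 1.0, -0.0, 0.0]
contact_force: [0.1, 0.1, 6.0]
width: 0.0186
gripper_force: 39.1
```

Emit:
carry_out:
  linear:
    - [0, 0, 0.02]
    - [0, 0, 0.05]
    - [0, 0, 0.05]
    - [0, 0, 0.03]
    - [0, 0, 0.01]
    - [0, 0, 0]
  angular:
    - [0, 0, 0]
    - [0, 0, 0]
    - [0, 0, 0]
    - [0, 0, 0]
    - [0, 0, 0]
    - [0, 0, 0]
  hand: [0, 0, 0, 0, 0, 0]

```text
clock: 51.95
position: [0.4734, -0.0324, 0.2664]
ee_rot: [0.0, 1.0, -0.0, 0.001]
contact_force: [1.1, 1.1, -1.5]
width: 0.0186
gripper_force: 39.1
```

Emit:
carry_out:
  linear:
    - [-0.005, 0.03, 0]
    - [-0.01, 0.06, 0]
    - [-0.012, 0.07, 0]
    - [-0.012, 0.075, 0]
    - [-0.012, 0.075, 0]
    - [-0.012, 0.075, 0]
    - [-0.012, 0.075, 0]
    - [-0.012, 0.07, 0]
  angular:
    - [0, 0, 0]
    - [0, 0, 0]
    - [0, 0, 0]
    - [0, 0, 0]
    - [0, 0, 0]
    - [0, 0, 0]
    - [0, 0, 0]
    - [0, 0, 0]
  hand: [0, 0, 0, 0, 0, 0, 0, 0]

```text
clock: 52.62
position: [0.4283, 0.2343, 0.2639]
ee_rot: [0.0, 1.0, -0.0, -0.001]
contact_force: [1.1, 0.1, 0.5]
width: 0.0187
gripper_force: 39.2
```

Emit:
carry_out:
  linear:
    - [-0.01, 0.06, 0]
    - [-0.007, 0.05, 0]
    - [-0.003, 0.02, 0]
    - [0, 0.006, 0]
    - [0, 0, 0]
    - [0, 0, 0]
    - [0, 0, 0]
    - [0, 0, 0]
  angular:
    - [0, 0, 0]
    - [0, 0, 0]
    - [0, 0, 0]
    - [0, 0, 0]
    - [0, 0, 0]
    - [0, 0, 0]
    - [0, 0, 0]
    - [0, 0, 0]
  hand: [0, 0, 0, 0, 0, 0, 0, 0]

```text
clock: 53.28
position: [0.4198, 0.2994, 0.2655]
ee_rot: [0.0, 1.0, -0.001, -0.0]
contact_force: [0.8, -0.4, -1.5]
width: 0.0189
gripper_force: 39.2
```

Emit:
carry_out:
  linear:
    - [0, 0, -0.02]
    - [0, 0, -0.03]
    - [0, 0, -0.015]
    - [0, 0, -0.005]
    - [0, 0, 0]
    - [0, 0, 0]
    - [0, 0, 0]
    - [0, 0, 0]
  angular:
    - [0, 0, 0]
    - [0, 0, 0]
    - [0, 0, 0]
    - [0, 0, 0]
    - [0, 0, 0]
    - [0, 0, 0]
    - [0, 0, 0]
    - [0, 0, 0]
  hand: [0, 0, 0, 0, 0, 0, 0, 0]

```text
clock: 53.95
position: [0.4198, 0.3008, 0.2312]
ee_rot: [-0.0, 1.0, -0.0, 0.001]
contact_force: [-0.7, -0.2, -0.7]
width: 0.0183
gripper_force: 39.3
```

Emit:
carry_out:
  linear:
    - [0, 0, -0.004]
    - [0, 0, -0.004]
    - [0, 0, -0.002]
    - [0, 0, 0]
    - [0, 0, 0]
    - [0, 0, 0]
  angular:
    - [0, 0, 0]
    - [0, 0, 0]
    - [0, 0, 0]
    - [0, 0, 0]
    - [0, 0, 0]
    - [0, 0, 0]
  hand: [0, 0, 0, 0, 0, 0]

```text
clock: 54.45
position: [0.4196, 0.3006, 0.2256]
ee_rot: [0.0, 1.0, -0.0, -0.0]
contact_force: [-0.6, -0.4, -1.3]
width: 0.0187
gripper_force: 39.3
```

Emit:
carry_out:
  linear:
    - [0, 0, -0.003]
    - [0, 0, 0]
    - [0, 0, 0]
    - [0, 0, 0]
  angular:
    - [0, 0, 0]
    - [0, 0, 0]
    - [0, 0, 0]
    - [0, 0, 0]
  hand: [0, 0, 0, 0]

```text
clock: 54.78
position: [0.4196, 0.3006, 0.2241]
ee_rot: [0.0, 1.0, -0.001, -0.0]
contact_force: [-0.0, -0.2, -1.2]
width: 0.0185
gripper_force: 39.3
```

Emit:
carry_out:
  linear:
    - [0, 0, -0.002]
    - [0, 0, 0]
    - [0, 0, 0]
    - [0, 0, 0]
  angular:
    - [0, 0, 0]
    - [0, 0, 0]
    - [0, 0, 0]
    - [0, 0, 0]
  hand: [0, 0, 0, 0]

```text
clock: 55.12
position: [0.4195, 0.3006, 0.2231]
ee_rot: [0.0, 1.0, -0.0, -0.0]
contact_force: [0.6, -0.4, -0.9]
width: 0.0186
gripper_force: 39.3
```

Another millimetre to touch, then release and rise to a view over the tray.

Emit:
carry_out:
  linear:
    - [0, 0, -0.002]
    - [0, 0, 0]
    - [0, 0, 0]
    - [0, 0, 0]
  angular:
    - [0, 0, 0]
    - [0, 0, 0]
    - [0, 0, 0]
    - [0, 0, 0]
  hand: [0, 0, 0, 0]

```text
clock: 55.45
position: [0.4195, 0.3006, 0.223]
ee_rot: [-0.0, 1.0, -0.0, 0.0]
contact_force: [-1.8, -0.7, 6.5]
width: 0.0186
gripper_force: 39.9
```

Emit:
carry_out:
  linear:
    - [0, 0, 0]
    - [0, 0, 0]
    - [0, 0, 0]
    - [0, 0, 0.04]
    - [0, 0, 0.07]
    - [0, 0, 0.08]
    - [0, 0, 0.08]
    - [0, 0, 0.08]
  angular:
    - [0, 0, 0]
    - [0, 0, 0]
    - [0, 0, 0]
    - [0, 0, 0]
    - [0, 0, 0]
    - [0, 0, 0]
    - [0, 0, 0]
    - [0, 0, 0]
  hand: [0.5, 0.5, 0.5, 0.5, 0.5, 0.5, 0.5, 0.5]

```text
clock: 56.12
position: [0.4192, 0.3004, 0.3986]
ee_rot: [0.0, 1.0, -0.0, -0.0]
contact_force: [0.8, 0.6, -0.3]
width: 0.0428
gripper_force: 0.0
```

Emit:
carry_out:
  linear:
    - [0.05, 0.04, 0]
    - [0.05, 0.04, 0]
    - [0, 0, 0]
    - [0, 0, 0]
    - [0, 0, 0]
  angular:
    - [0, 0, 0]
    - [0, 0, 0]
    - [0, 0, 0]
    - [0, 0, 0]
    - [0, 0, 0]
  hand: [0.5, 0.5, 0.5, 0.5, 0.5]

```text
clock: 56.53
position: [0.4691, 0.3404, 0.3961]
ee_rot: [0.001, 1.0, -0.0, -0.001]
contact_force: [-0.3, -0.6, 0.1]
width: 0.0428
gripper_force: 0.0
```

```bash
python3 - <<'E'
from h import *
st,im=shot('fin');print(st['position'])
plates(im,st,.048,.035,[(.5215,.3015),(.4194,.2991),(.4203,.3896)],160)
_,a=shot('fins','scene');_,b=shot('finside','side')
cv2.imwrite('pics/finc.png',cv2.resize(np.vstack([np.hstack([a,b]),np.hstack([im,im*0])])[:960,:],(800,600)))
E
```

```text
[0.4691 0.3404 0.3961]
(0.5215, 0.3015) 145 [0.475  0.3519] r 0.1132 box [0.4734 0.3513] [0.1777 0.1728]
(0.5215, 0.3015) 160 [0.5273 0.3027] r 0.0404 box [0.5242 0.3026] [0.0727 0.0684]
(0.5215, 0.3015) 175 [0.5222 0.3025] r 0.0348 box [0.5221 0.3021] [0.0685 0.0676]
(0.4194, 0.2991) 145 [0.475  0.3519] r 0.1132 box [0.4734 0.3513] [0.1777 0.1728]
(0.4194, 0.2991) 160 [0.4327 0.2938] r 0.0496 box [0.4315 0.2997] [0.0938 0.0681]
(0.4194, 0.2991) 175 [0.4193 0.2993] r 0.0346 box [0.4258 0.2994] [0.0538 0.0671]
(0.4203, 0.3896) 145 [0.418  0.3938] r 0.0441 box [0.4201 0.3916] [0.069  0.0718]
(0.4203, 0.3896) 160 [0.4196 0.3909] r 0.0359 box [0.4202 0.3905] [0.067 0.068]
(0.4203, 0.3896) 175 [0.4204 0.39  ] r 0.0345 box [0.4202 0.3903] [0.067  0.0674]
```

View pics/finc.png

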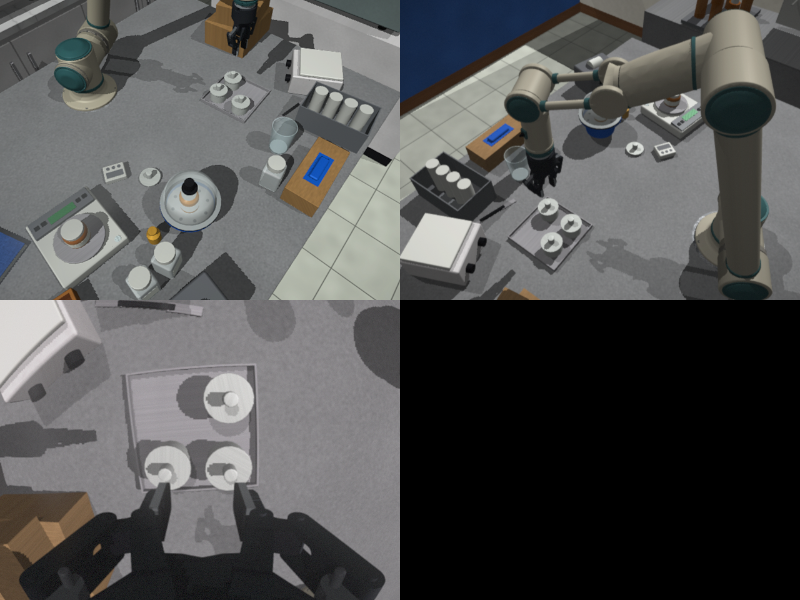

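All three tins are covered and level. The desiccator is closed over the tall jar, and the squat jar is on the pan at scene (75,232) in the composite. I'll check numerically that neither jar was knocked later.

```bash
python3 - <<'E'
from h import *
im=cv2.imread('pics/fins.png');h=cv2.cvtColor(im,cv2.COLOR_BGR2HSV)
p=proj('scene',np.array([.485,-.408,.118]));print('expect',p)
for t in(170,185,200):
    try:
        c,s,m=blob((h[...,2]>t)&(h[...,1]<40),p,100);print(t,c,s,rimfit(m,.118,'scene',None))
    except Exception as e:print(e)
for n,q in(("scene","fins"),("side","finside")):
    i=cv2.imread(f'pics/{q}.png');g=proj(n,np.array([.485,-.408,.03+.06]));hh=cv2.cvtColor(i,cv2.COLOR_BGR2HSV)
    c,s,m=blob((hh[...,0]<20)&(hh[...,1]>70),g,40);print(n,'amber',c,s,'expect about',g)
    g=proj(n,np.array([.6564,-.1404,.09]));c,s,m=blob((hh[...,0]<20)&(hh[...,1]>40),g,20);print(n,'tall amber',c,s,'exp',g)
E
```

```text
expect [114.708  365.9169]
170 [114.2436 367.0312] [ 98 351  34  33 866] (((0.4859759211540222, -0.40910133719444275), 0.027852598577737808), array([ 0.4586, -0.4364], dtype=float32), array([ 0.5119, -0.3824], dtype=float32))
185 [171.065  388.7304] [ 130  350   70   78 1061] (((0.5656443238258362, -0.3869474232196808), 0.06608100235462189), array([ 0.5393, -0.45  ], dtype=float32), array([ 0.6091, -0.3254], dtype=float32))
200 [506.5321 105.1182] [ 481   77   67   49 1853] (((0.6707428097724915, 0.5966376066207886), 0.10259837657213211), array([0.5741, 0.497 ], dtype=float32), array([0.7715, 0.6538], dtype=float32))
scene amber [125.0933 381.4739] [104 364  36  28 268] expect about [120.3078 372.1959]
scene tall amber [302.0906 321.5031] [287 310  31  21 320] exp [303.1022 319.4381]
side amber [437.2105 158.7193] [427 155  21   8 114] expect about [435.3526 154.6695]
side tall amber [362.069 182.   ] [356 174  11  16  87] exp [320.4761 179.3259]
```

The squat jar reads (0.486, -0.409) on the pan and the tall jar is where it was set down, so I'm handing in.

```bash
python3 -c "
from rig import manip
print(manip.sign_off())"
```

```text
the job is handed in; nothing more can be done
None
```

I've handed the job in: the jars have changed places, the desiccator is closed with its lid centred, and all three tins are covered; the final pictures and measurements agree, but I haven't seen a verdict.

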